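# Load the sample mixer and press its keyed spindle home

### The job

Gently stand the two sample jars upright in the four-cell carrier of the mixer, one per cell in diagonally opposite cells so that it is balanced, and let go of them. Then take the spindle from its white holder by its handle, push it into the hub in the middle of the carrier, turning it until its key slips into the keyway, and keep pushing against the spring until its flange sits flush on the hub. Finish while still holding the spindle pressed fully home, do not let go of it, and leave the wash bottle, slide box and glass dish where they are.

Things in the scene. Friction and masses are not known exactly. Their poses are not given: they have to be found in the camera images.
- mixer: Fixed bench sample mixer: grey housing 200 x 200 x 52 mm under a square aluminium carrier, 190 x 190 mm, walls 4 mm. Dividers 3 mm thick along its x and y axes make four cells of about 89 x 89 mm less the hub's corner. Cell floors are 56 mm, wall and divider tops 86 mm above the bench. Origin under its centre on the bench, z up; a small black knob and panel are on its -x side.
- cell0 (a point): Point on the floor of one cell of the carrier, 50 mm from the mixer's centre line along mixer +x and along mixer +y: where a jar's base centre can stand (within about 20 mm). The cell diagonally across is cell2. Axes as the mixer's.
- cell1 (a point): Point on the floor of one cell of the carrier, 50 mm from the mixer's centre line along mixer -x and along mixer +y: where a jar's base centre can stand (within about 20 mm). The cell diagonally across is cell3. Axes as the mixer's.
- cell2 (a point): Point on the floor of one cell of the carrier, 50 mm from the mixer's centre line along mixer -x and along mixer -y: where a jar's base centre can stand (within about 20 mm). The cell diagonally across is cell0. Axes as the mixer's.
- cell3 (a point): Point on the floor of one cell of the carrier, 50 mm from the mixer's centre line along mixer +x and along mixer -y: where a jar's base centre can stand (within about 20 mm). The cell diagonally across is cell1. Axes as the mixer's.
- hub_face (a point): Centre of the top face of the hub, 107 mm above the bench. The bore is vertical, round, 22.6 mm across, open at the top. One keyway 10 mm wide runs down its full depth, reaching 18 mm out from the axis towards this frame's +x. The angle between keyway and mixer varies. 30 mm below the face the sprung brass ejector closes the bore.
- hub: The hub: a fixed steel collar 52 mm across and 51 mm tall that rises from the centre of the carrier; it does not turn. Origin at the centre of its foot, on the cell floor level; its x axis points to the keyway.
- ejector (a joint): Travel of the sprung brass ejector in the hub, m: 0 when up (its top 30 mm below the hub face), about 0.010 when the spindle is fully home, stop at 0.0115. The spring pushes up with about 5 N at 0 and 9.5 N at 0.010, enough to lift the released spindle.
- spindle: Loose upright keyed steel spindle, about 0.25 kg, hanging by its flange in the holder. Origin: centre of the flange's underside, z up. Below it a round shaft 20 mm across, 40 mm long, its last 5 mm tapering to 13 mm. Key 7 mm wide on the +x side, out to 15.5 mm from the axis, from 4 to 26 mm below the flange; the lowest 14 mm of shaft has no key and enters the bore first.
- key_tab (a point): On the spindle's flange (round, 50 mm across, 6 mm thick), near the tip of its one tab, 9 mm wide, which reaches 38 mm from the axis directly above the key. This point is 36 mm along the spindle's +x and 3 mm above its origin. It shows which way the key points.
- handle (a point): Middle of the spindle's black flat handle, 24 mm above the spindle's origin on its axis. The handle is 50 mm long along the spindle's x, 14 mm thick along y, and stands from 6 to 42 mm above the origin: pinch its flat sides from above.
- holder: White fixed holder block 80 x 80 x 60 mm for the spindle, with a round vertical hole 34 mm across through its middle. Origin under its centre on the bench; the spindle's flange rests on its top, 60 mm above the bench.
- jar_a: Capped glass sample jar, 40 mm across, 70 mm tall, about 0.12 kg, with black cap and paper label, standing on the bench. Origin at the centre of its base, z up.
- jar_b: The other sample jar, the same as jar_a.
- wash_bottle: Bystander: white wash bottle with yellow cap and spout, 66 mm across, 208 mm tall. Origin at the base centre.
- slide_box: Bystander: grey slide box 95 x 70 x 30 mm lying on the bench. Origin at the base centre.
- dish: Bystander: shallow glass dish 90 mm across, 16 mm tall. Origin at the base centre.
Mind the look-alikes: they are no part of the job. What is shaped like the jar_b but red is not meant.

How it is judged:
By the outcome, as a careful person would: the job done as asked, in the order asked, and still so for the second after the job is handed in, while the arm keeps its last pose, push and grip.
It also fails if it takes over 72 s, if anything falls off the work surface, if the arm or the gripper's body presses on something with over 40 N, if the wrist force passes 120 N, or if a joint passes its speed limit or range.

### The arm

A 7-joint arm with a two-finger parallel gripper is mounted at the origin on the work surface. World frame = base frame: x ahead of the robot, y to its left, z up, the work surface at z = 0. Lengths are in m, angles in rad, forces in N, time in s.
With the tool pointing down it reaches from about 0.4 to 0.85 m from the base axis. Payload 10.4 kg.
Tool frame: the origin (TCP) lies midway between the tips of the shut fingers; the grasp point (between the pads) lies 19 mm behind it; z points along the fingers, y is the line along which they close (so a half turn about z gives the same grasp; the last joint's range is limited). The gripper opens to 85 mm and grips with 20 to 120 N. Pads are 22 mm wide; open, the fingers measure 114 mm over their backs; the gripper's body (76 mm by 85 mm) begins 54 mm behind the grasp point. The pads swing forward as they close: fully open they stand 13 mm farther back than shut.
Start: joints at [-1.29, 0.332, -0.065, 1.46, 0.022, 1.35, -0.088], TCP at [0.187, 0.596, 0.193] pointing down, gripper open.
Joint ranges: [-2.6, 2.6], [-0.5, 2.12], [-1.47, 1.34], [0.16, 2.42], [-1.27, 4.41], [0.06, 2.06], [-2.6, 2.6]. Speed limits (rad/s): [2.22, 2.22, 2.79, 2.79, 3.14, 3.14, 3.14].

### API

Orientations are given as a unit quaternion [w, x, y, z].
In Python, from plant import get_obs, snapshot, job_done, search_frame, mark_of gives the robot as it stands.
- The arm moves only by the tool carry_out, never from a script. Its argument "series" is a list of rows, each an object of numbers: "tx", "ty", "tz": the shift along the tool's x, y, z in m; "rx", "ry", "rz": the turn, a rotation vector about the tool's x, y, z in degrees; "claw": the finger opening in m, from 0 to 0.0854. In form: [{"tx": .., "ty": .., "tz": .., "rx": .., "ry": .., "rz": .., "claw": ..}, ...]. A call has exactly 8 rows; each row is the pose to reach, as a shift and turn from the pose commanded when the call began, along the tool's axes at that moment; what a row does not reach only later rows make up. A row lasts 1/8 s, in which the tool goes at most 62.5 mm and 10.7 degrees, less where a joint would pass 70% of its speed; a pose out of reach is approached as far as the arm can. A call with a gripper value outside its range is refused whole. The fingers move at their own pace and stop on an object; the grip force is fixed at half the most. Time passes only in rows, so rows that repeat a pose let the fingers close, or fill a call up. It gives the time, the measured TCP pose, the force, the opening and the grip force at its end, in the units of the state.
- get_obs(): the state, without advancing time (a new reading comes with each control period).
- snapshot(name): name is "scene" or "top"; returns a dict with "pixels" (480x640x3 uint8, red, green, blue), "z_map" (480x640 float32, m along the optical axis (not along the pixel's ray), 0 where there is no reading), "fx", "fy", "cx", "cy" (pixels), "T" (4x4, takes a point from camera to world coordinates). Camera axes: x right, y down, z forward; pixel columns grow to the right and rows downward; lengths in m; the calibration is good to about 2 mm. A picture is of the moment at which its call begins.
- job_done(): hands the job in; it is judged then, once.
Trained networks look in the newest picture that a camera, given by its name, has taken for a name from the list of things; names that differ only in an ending like _2 or _b are one class to them, and where a whole thing is asked for, a point or a joint stands for the part that bears it (a point fixed in the world has none). Each returns a list of dicts, best first, with "confidence" (0 to 1); they miss things now and then, are a little off and sometimes report something else, mostly with a low value. They report only what shows in the picture. A call takes as long as a camera call. They do not tell look-alikes from the thing itself.
- search_frame(camera, query): "point" ([x, y, z] in m, in the coordinates of the camera as it stood for that picture, good to about 4 mm: the middle of the surface that is visible of it).
- mark_of(camera, query): "point" ([x, y, z] in m, in the coordinates of the camera as it stood for that picture, good to about 4 mm: a listed point, or the origin of a listed thing).
The state is a dict: "t": time; "joint_positions": joint angles; "dq": joint speeds; "effort": joint torques, N m; "eef_pos": TCP position; "tcp_rot": TCP orientation; "force": force on the tool from outside, world axes, zero at the start; "moment": the same for the moment, N m; "grip_width": finger opening in m; "gripper_force": force on a finger pad.
Only numpy, scipy, OpenCV 4.12 (cv2) and the standard library are available. Lean on these libraries where they do the work, as an engineer would, in place of code of your own. Each camera call takes 0.05 s, during which the arm holds its last target. There are 200 camera calls.

## Working session

There is one attempt and no reset: what is moved stays moved. The work goes in short steps, Python scripts to look and compute and a tool call to move; the robot and the scene stay as the last step left them, time stands still between calls to the robot, and variables do not carry over. Pictures are saved under pics/ and viewed, at most 10 in all, crops included, and the job is handed in when it is done.

Besides the shell and the picture viewer there is one more tool, called after "Request:" by a JSON object that holds its "fn" and its "kwargs". carry_out: Moves the arm, as the interface text tells. Its arguments: {"type":"object","properties":{"series":{"type":"array"}},"required":["series"]}

```bash
mkdir -p pics; cat > h.py <<'E'
import numpy as np, cv2
from plant import *
def w(s,p): return (s["T"]@np.r_[p,1])[:3]
def look(cam,names,fn=None):
    s=snapshot(cam)
    if fn: cv2.imwrite("pics/"+fn,s["pixels"][...,::-1])
    for q in names:
        for f in (mark_of,):
            for d in f(cam,q)[:5]:
                p=np.array(d["point"]); u=s["fx"]*p[0]/p[2]+s["cx"]; v=s["fy"]*p[1]/p[2]+s["cy"]
                print(cam,q,round(d["confidence"],2),np.round(w(s,p),4),int(u),int(v))
    return s
E
python3 - <<'E'
from h import *
N=["mixer","cell0","hub_face","hub","spindle","key_tab","handle","holder","jar_a","jar_b","wash_bottle","slide_box","dish"]
a=look("top",N,"top0.png"); b=look("scene",N,"scene0.png")
o=get_obs(); print({k:np.round(v,3) for k,v in o.items()})
print(np.round(a["T"],3),np.round(b["T"],3))
E
```

```text
top mixer 0.67 [0.5563 0.0775 0.1079] 297 257
top mixer 0.66 [0.5571 0.0817 0.0016] 297 264
top cell0 0.92 [0.6141 0.1224 0.0526] 279 239
top cell0 0.85 [0.4994 0.0347 0.0601] 315 282
top cell0 0.84 [0.5969 0.0239 0.0539] 318 244
top cell0 0.7 [0.5153 0.1353 0.0547] 275 278
top cell0 0.38 [ 0.6408 -0.322   0.063 ] 454 222
top hub_face 0.56 [0.5577 0.0804 0.1035] 296 257
top hub 0.64 [0.5581 0.0784 0.0596] 297 260
top hub 0.53 [0.4952 0.0353 0.0543] 315 284
top spindle 0.66 [ 0.6398 -0.3235  0.0648] 455 223
top key_tab 0.91 [ 0.6713 -0.3054  0.0648] 447 211
top key_tab 0.26 [ 0.6383 -0.3219 -0.0035] 448 229
top handle 0.79 [ 0.6382 -0.325   0.0847] 457 221
top holder 0.65 [0.597  0.0221 0.0538] 319 244
top holder 0.64 [ 0.6395 -0.3251 -0.0053] 449 229
top holder 0.22 [ 0.7569 -0.1103 -0.0018] 366 189
top jar_a 0.85 [ 0.5191 -0.3738  0.    ] 472 273
top jar_a 0.63 [ 4.420e-01 -1.837e-01 -3.000e-04] 401 305
top jar_a 0.6 [ 0.446  -0.3171 -0.0012] 452 302
top jar_a 0.39 [0.5597 0.08   0.0568] 297 259
top jar_b 0.85 [ 0.5191 -0.3738  0.    ] 472 273
top jar_b 0.63 [ 4.420e-01 -1.837e-01 -
[... 1888 characters left out ...]
0.   , -0.001, -0.   ]), 'effort': array([ 0.0000e+00, -6.2523e+01,  4.9000e-02, -3.9182e+01,  1.6000e-02,
        2.0000e-03, -0.0000e+00]), 'eef_pos': array([0.187, 0.596, 0.193]), 'tcp_rot': array([-0.   ,  0.151,  0.988,  0.   ]), 'force': array([ 0.772, -0.149,  0.549]), 'moment': array([-0.015,  0.047, -0.02 ]), 'gripper_force': np.float64(0.0), 'grip_width': np.float64(0.085)}
[[-3.300e-02 -9.790e-01  2.010e-01  3.330e-01]
 [-9.990e-01  3.200e-02 -8.000e-03  3.000e-02]
 [ 1.000e-03 -2.010e-01 -9.800e-01  1.395e+00]
 [ 0.000e+00  0.000e+00  0.000e+00  1.000e+00]] [[-0.178  0.726 -0.664  1.302]
 [ 0.984  0.127 -0.125  0.156]
 [-0.007 -0.676 -0.737  0.862]
 [ 0.     0.     0.     1.   ]]
```

View pics/top0.png

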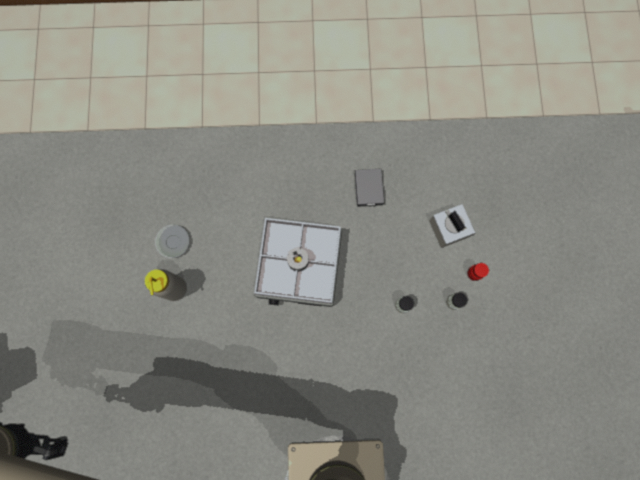

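View pics/scene0.png

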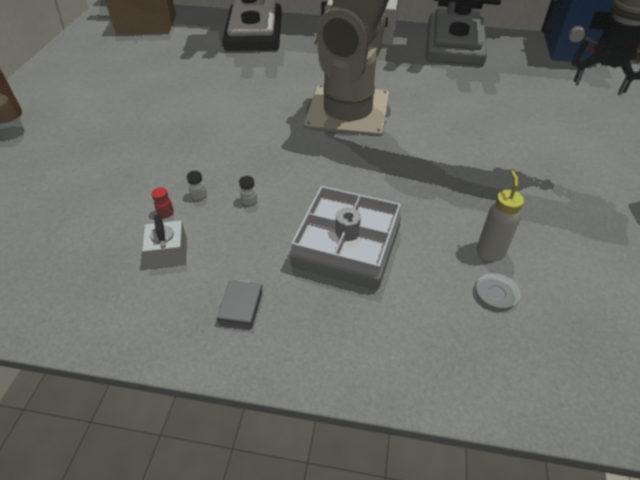

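Three jar-like things show in the top view: black caps at (406,303) and (459,300), and a red one at (479,271). The two black-capped ones fit the description. I'll confirm with an enlarged crop that also covers the hub keyway.

```bash
python3 - <<'E'
from h import *
a=snapshot("top")["pixels"]; b=snapshot("scene")["pixels"]
def c(i,u,v,w_,h_): return cv2.resize(i[v:v+h_,u:u+w_],(400,300),interpolation=cv2.INTER_CUBIC)
m=np.vstack([np.hstack([c(a,390,200,120,120),c(a,278,243,40,30)]),np.hstack([c(b,140,160,128,96),c(b,328,198,40,30)])])
cv2.imwrite("pics/crop1.png",m[...,::-1])
E
```

```text
(no output)
```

View pics/crop1.png

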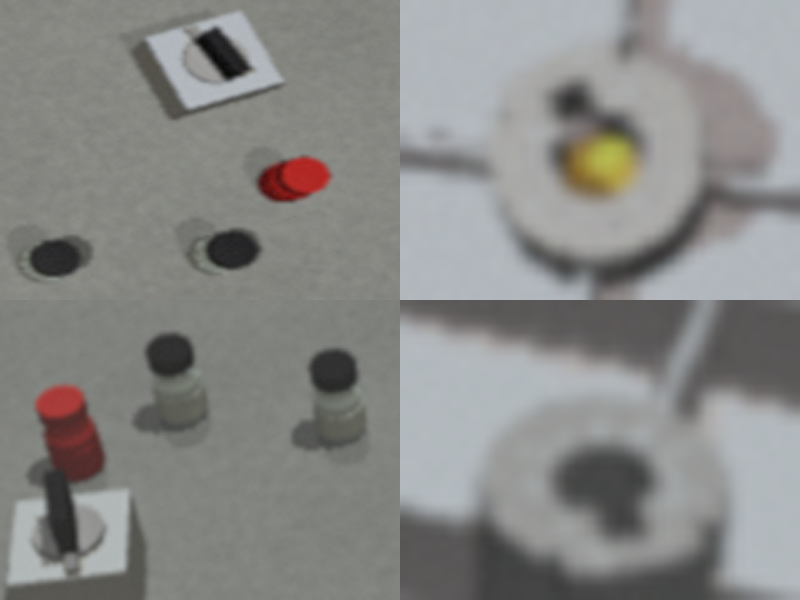

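The crop shows two glass jars with black caps and labels as the ones meant; the red one is the look-alike. The keyway notch lies up-left of the bore in the top view, around crop pixel (575,100).

```bash
cat >> h.py <<'E'
from scipy.spatial.transform import Rotation as R
def cur():
    o=get_obs(); q=o["tcp_rot"]; M=R.from_quat(np.r_[q[1:],q[0]]); return o,M
def plan(*targets):
    "targets (x,y,z,psi deg): tool x=(cos,sin,0), z down"
    o,M=cur()
    for x,y,z,p in targets:
        c,s=np.cos(np.radians(p)),np.sin(np.radians(p))
        G=R.from_matrix([[c,s,0],[s,-c,0],[0,0,-1]])
        d=M.inv().apply(np.array([x,y,z])-o["eef_pos"]); r=(M.inv()*G).as_rotvec(degrees=True)
        print("t",np.round(d,4),"r",np.round(r,2))
def pix(s,u,v,z):
    d=s["T"][:3,:3]@[(u-s["cx"])/s["fx"],(v-s["cy"])/s["fy"],1]; o=s["T"][:3,3]
    return o+d*(z-o[2])/d[2]
E
python3 - <<'E'
from h import *
for cam,(u0,v0) in (("top",(278,243)),("scene",(328,198))):
    s=snapshot(cam)
    z=.107
    pts={"top":[(600,150),(575,100)],"scene":[(605,475-300),(625,520-300)]}[cam]
    P=[pix(s,u0+(u-400)/10-.5,v0+v/10-.5,z) for u,v in pts]
    d=P[1]-P[0]; print(cam,s["fx"],np.round(P,4),np.degrees(np.arctan2(d[1],d[0])))
    # rim-fit: ejector/bore vs hub 
plan((.36,.28,.22,130),(.43,0,.22,100),(.4415,-.184,.15,90))
E
```

```text
top 539.4081696734793 [[0.5568 0.0769 0.107 ]
 [0.5693 0.0826 0.107 ]] 24.76269206886978
scene 496.7605917215118 [[0.5521 0.0768 0.107 ]
 [0.5647 0.0829 0.107 ]] 25.67963127245513
t [-0.2598 -0.2502 -0.0272] r [ 1.000e-02 -0.000e+00  3.259e+01]
t [-0.4103 -0.4964 -0.0272] r [ 1.000e-02 -0.000e+00  6.259e+01]
t [-0.4763 -0.6685  0.0428] r [ 1.000e-02 -0.000e+00  7.259e+01]
```

Request:
{"fn": "carry_out", "kwargs": {"series": [{"tx": -0.05,"ty": -0.05,"tz": -0.027,"rz": 8,"claw": 0.085},{"tx": -0.1,"ty": -0.1,"tz": -0.027,"rz": 16,"claw": 0.085},{"tx": -0.15,"ty": -0.15,"tz": -0.027,"rz": 24,"claw": 0.085},{"tx": -0.19,"ty": -0.19,"tz": -0.027,"rz": 32,"claw": 0.085},{"tx": -0.23,"ty": -0.23,"tz": -0.027,"rz": 40,"claw": 0.085},{"tx": -0.265,"ty": -0.26,"tz": -0.027,"rz": 48,"claw": 0.085},{"tx": -0.3,"ty": -0.31,"tz": -0.027,"rz": 56,"claw": 0.085},{"tx": -0.33,"ty": -0.36,"tz": -0.027,"rz": 62,"claw": 0.085}]}}

```text
invalid input at $.series[0]: expected keys tx, ty, tz, rx, ry, rz, claw
```

```bash
python3 - <<'E'
from h import *
o,_=cur(); print(o["t"],o["eef_pos"],o["joint_positions"])
plan((.43,0,.22,95),(.4415,-.184,.15,90))
E
```

```text
1.6 [0.18696333 0.59641621 0.19283955] [-1.28960499  0.33220609 -0.06470385  1.46008784  0.02163258  1.34989131
 -0.08850164]
t [-0.4103 -0.4964 -0.0272] r [ 1.000e-02 -0.000e+00  6.759e+01]
t [-0.4763 -0.6685  0.0428] r [ 1.000e-02 -0.000e+00  7.259e+01]
```

Request:
{"fn": "carry_out", "kwargs": {"series": [{"tx": -0.04,"ty": -0.04,"tz": -0.027,"rx": 0,"ry": 0,"rz": 8,"claw": 0.085},{"tx": -0.08,"ty": -0.08,"tz": -0.027,"rx": 0,"ry": 0,"rz": 16,"claw": 0.085},{"tx": -0.12,"ty": -0.12,"tz": -0.027,"rx": 0,"ry": 0,"rz": 24,"claw": 0.085},{"tx": -0.16,"ty": -0.16,"tz": -0.027,"rx": 0,"ry": 0,"rz": 32,"claw": 0.085},{"tx": -0.2,"ty": -0.2,"tz": -0.027,"rx": 0,"ry": 0,"rz": 40,"claw": 0.085},{"tx": -0.24,"ty": -0.24,"tz": -0.027,"rx": 0,"ry": 0,"rz": 48,"claw": 0.085},{"tx": -0.275,"ty": -0.28,"tz": -0.027,"rx": 0,"ry": 0,"rz": 56,"claw": 0.085},{"tx": -0.31,"ty": -0.325,"tz": -0.027,"rx": 0,"ry": 0,"rz": 62,"claw": 0.085}]}}

```text
t: 2.6
eef_pos: [0.3861, 0.192, 0.22]
tcp_rot: [-0.0, 0.64, 0.768, 0.0]
force: [0.5, -0.8, 0.7]
grip_width: 0.0849
gripper_force: 0.0
```

```bash
python3 - <<'E'
from h import *
o,_=cur(); print(o["t"],o["eef_pos"],o["joint_positions"])
plan((.43,0,.22,95),(.4415,-.184,.15,90))
E
```

```text
2.6 [0.38608501 0.19200984 0.22000823] [-0.89395018 -0.13837827  0.29891237  1.90865578  0.04118291  1.36460776
 -0.42502302]
t [-1.968e-01  8.600e-03 -1.000e-04] r [ 0.03 -0.04  5.38]
t [-0.3799 -0.0133  0.0698] r [ 0.03 -0.04 10.38]
```

Request:
{"fn": "carry_out", "kwargs": {"series": [{"tx": -0.05,"ty": 0,"tz": 0,"rx": 0,"ry": 0,"rz": 2,"claw": 0.085},{"tx": -0.1,"ty": 0,"tz": 0,"rx": 0,"ry": 0,"rz": 4,"claw": 0.085},{"tx": -0.15,"ty": 0,"tz": 0,"rx": 0,"ry": 0,"rz": 6,"claw": 0.085},{"tx": -0.2,"ty": 0,"tz": 0.01,"rx": 0,"ry": 0,"rz": 8,"claw": 0.085},{"tx": -0.25,"ty": -0.003,"tz": 0.03,"rx": 0,"ry": 0,"rz": 10.4,"claw": 0.085},{"tx": -0.3,"ty": -0.006,"tz": 0.05,"rx": 0,"ry": 0,"rz": 10.4,"claw": 0.085},{"tx": -0.35,"ty": -0.01,"tz": 0.07,"rx": 0,"ry": 0,"rz": 10.4,"claw": 0.085},{"tx": -0.38,"ty": -0.013,"tz": 0.09,"rx": 0,"ry": 0,"rz": 10.4,"claw": 0.085}]}}

```text
t: 3.6
eef_pos: [0.4426, -0.1848, 0.1296]
tcp_rot: [0.001, 0.707, 0.708, 0.0]
force: [0.9, 1.1, -1.0]
grip_width: 0.0849
gripper_force: 0.0
```

```bash
python3 - <<'E'
from h import *
o,_=cur(); print(o["t"],o["eef_pos"],o["joint_positions"])
for cam in ("scene","top"): look(cam,["jar_a"],"j1_%s.png"%cam)
plan((.4415,-.184,.039,90))
E
```

```text
3.6 [ 0.44261553 -0.18484169  0.1296412 ] [-0.54490101  0.04302096  0.87980593  1.95489514 -0.03636598  1.15802393
  0.35034226]
scene jar_a 0.9 [ 0.4387 -0.1864  0.0015] 249 200
scene jar_a 0.9 [ 0.5148 -0.374   0.0011] 167 212
scene jar_a 0.8 [ 0.4447 -0.3186  0.0017] 198 195
top jar_a 0.46 [ 0.4409 -0.1863  0.0022] 402 305
t [-0.0015 -0.0008  0.0907] r [-0.05  0.01  0.13]
```

Request:
{"fn": "carry_out", "kwargs": {"series": [{"tx": -0.001,"ty": -0.002,"tz": 0.025,"rx": 0,"ry": 0,"rz": 0,"claw": 0.085},{"tx": -0.001,"ty": -0.002,"tz": 0.05,"rx": 0,"ry": 0,"rz": 0,"claw": 0.085},{"tx": -0.001,"ty": -0.002,"tz": 0.075,"rx": 0,"ry": 0,"rz": 0,"claw": 0.085},{"tx": -0.001,"ty": -0.002,"tz": 0.09,"rx": 0,"ry": 0,"rz": 0,"claw": 0.085},{"tx": -0.001,"ty": -0.002,"tz": 0.09,"rx": 0,"ry": 0,"rz": 0,"claw": 0.06},{"tx": -0.001,"ty": -0.002,"tz": 0.09,"rx": 0,"ry": 0,"rz": 0,"claw": 0.04},{"tx": -0.001,"ty": -0.002,"tz": 0.09,"rx": 0,"ry": 0,"rz": 0,"claw": 0.03},{"tx": -0.001,"ty": -0.002,"tz": 0.09,"rx": 0,"ry": 0,"rz": 0,"claw": 0.03}]}}

```text
t: 4.8
eef_pos: [0.441, -0.1833, 0.0403]
tcp_rot: [0.0, 0.706, 0.708, 0.0]
force: [-0.3, 0.0, 0.8]
grip_width: 0.0298
gripper_force: 0.0
```

```bash
python3 - <<'E'
from h import *
o,_=cur(); print(o["t"],o["eef_pos"],o["grip_width"],o["gripper_force"],o["force"])
look("top",["cell0","hub_face"])
plan((.4415,-.184,.20,90),(.597,.024,.20,90),(.597,.024,.096,90))
E
```

```text
4.8 [ 0.44100504 -0.18334788  0.04025124] 0.029750694430662944 0.0 [-0.31191978  0.04690288  0.83394633]
top cell0 0.91 [0.5174 0.1358 0.0535] 275 277
top cell0 0.77 [0.6007 0.0196 0.0536] 320 243
top cell0 0.67 [ 0.6398 -0.3228  0.0841] 456 221
top cell0 0.56 [0.4971 0.0355 0.0575] 315 283
top hub_face 0.55 [ 0.6393 -0.3237  0.0622] 455 223
t [-0.0006  0.0008 -0.1601] r [ 0.02 -0.01  0.2 ]
t [ 0.2068  0.157  -0.16  ] r [ 0.02 -0.01  0.2 ]
t [ 0.2068  0.157  -0.056 ] r [ 0.02 -0.01  0.2 ]
```

Request:
{"fn": "carry_out", "kwargs": {"series": [{"tx": 0,"ty": 0,"tz": 0,"rx": 0,"ry": 0,"rz": 0,"claw": 0.02},{"tx": 0,"ty": 0,"tz": 0,"rx": 0,"ry": 0,"rz": 0,"claw": 0.01},{"tx": 0,"ty": 0,"tz": 0,"rx": 0,"ry": 0,"rz": 0,"claw": 0.01},{"tx": 0,"ty": 0,"tz": 0,"rx": 0,"ry": 0,"rz": 0,"claw": 0.01},{"tx": 0,"ty": 0,"tz": 0,"rx": 0,"ry": 0,"rz": 0,"claw": 0.01},{"tx": 0,"ty": 0,"tz": 0,"rx": 0,"ry": 0,"rz": 0,"claw": 0.01},{"tx": 0,"ty": 0,"tz": 0,"rx": 0,"ry": 0,"rz": 0,"claw": 0.01},{"tx": 0,"ty": 0,"tz": 0,"rx": 0,"ry": 0,"rz": 0,"claw": 0.01}]}}

```text
t: 5.95
eef_pos: [0.4407, -0.1833, 0.0398]
tcp_rot: [-0.0, 0.706, 0.708, 0.0]
force: [0.1, -0.3, -0.0]
grip_width: 0.0098
gripper_force: 0.0
```

```bash
python3 - <<'E'
from h import *
o,_=cur(); print(o["t"],o["eef_pos"],o["grip_width"],o["gripper_force"],o["force"])
s=snapshot("scene");look("scene",["jar_a"])
cv2.imwrite("pics/g1.png",cv2.resize(s["pixels"][130:250,170:330,::-1],(800,600),interpolation=cv2.INTER_CUBIC))
E
```

```text
5.95 [ 0.44065766 -0.18334915  0.03979315] 0.009757617755709993 0.0 [ 0.09584274 -0.33357741 -0.03710105]
scene jar_a 0.85 [ 0.442  -0.3179  0.0009] 198 195
scene jar_a 0.83 [ 0.5138 -0.3762  0.0038] 166 211
scene jar_a 0.68 [ 0.4393 -0.1861  0.0014] 249 200
```

View pics/g1.png

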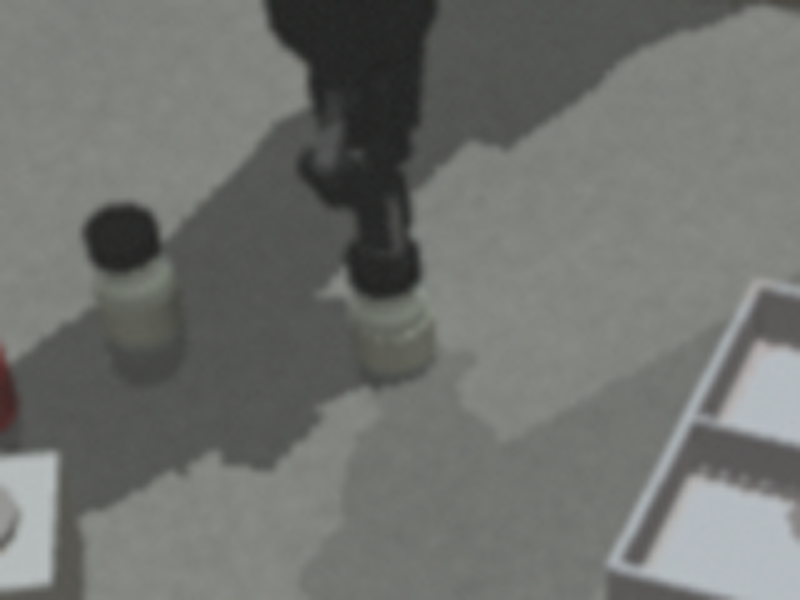

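```bash
python3 - <<'E'
from h import *
s=snapshot("scene"); Ti=np.linalg.inv(s["T"])
for P in ([.4407,-.1833,.0398],[.4407,-.1833,.07],[.4407,-.1833,.0],[.46,-.1833,0.05]):
    p=Ti@np.r_[P,1]; print(P,s["fx"]*p[0]/p[2]+s["cx"],s["fy"]*p[1]/p[2]+s["cy"])
# point cloud of jar region
z=s["z_map"][165:212,232:262]; v,u=np.mgrid[165:212,232:262]
c=np.stack([(u-s["cx"])/s["fx"]*z,(v-s["cy"])/s["fy"]*z,z,np.ones_like(z)],-1)@s["T"].T
for r in range(0,47,3): print(165+r,[tuple(np.round(c[r,k,:3]*1000).astype(int).tolist()) for k in (12,15,18)])
E
```

```text
[0.4407, -0.1833, 0.0398] 248.43445278576974 189.7997012985913
[0.4407, -0.1833, 0.07] 247.02182530580978 180.4825369020629
[0.4407, -0.1833, 0.0] 250.21923015080873 201.5714276434181
[0.46, -0.1833, 0.05] 245.77441074709972 191.97033367303504
165 [(477, -171, 149), (456, -172, 132), (432, -174, 112)]
168 [(478, -171, 141), (456, -173, 122), (432, -174, 103)]
171 [(477, -173, 131), (452, -175, 110), (436, -174, 97)]
174 [(457, -182, 104), (451, -177, 100), (436, -175, 87)]
177 [(457, -183, 95), (455, -176, 94), (447, -172, 88)]
180 [(444, -190, 73), (454, -178, 83), (439, -176, 71)]
183 [(453, -187, 72), (452, -180, 73), (452, -172, 74)]
186 [(456, -187, 65), (454, -180, 64), (452, -174, 64)]
189 [(460, -186, 59), (459, -179, 59), (452, -175, 54)]
192 [(458, -189, 47), (454, -183, 45), (454, -175, 46)]
195 [(458, -190, 37), (459, -182, 39), (457, -175, 38)]
198 [(461, -190, 30), (461, -182, 31), (457, -176, 29)]
201 [(458, -192, 17), (459, -184, 19), (457, -177, 18)]
204 [(456, -195, 4), (460, -185, 10), (457, -179, 7)]
207 [(464, -193, 1), (462, -185, 1), (460, -178, 1)]
210 [(475, -189, 3), (472, -182, 1), (475, -174, 5)]
```

```bash
python3 - <<'E'
from h import *
s=snapshot("scene"); t=snapshot("top")
a=cv2.resize(s["pixels"][130:215,215:280,::-1],(400,523),interpolation=cv2.INTER_CUBIC)
b=cv2.resize(t["pixels"][270:335,370:420,::-1],(400,523),interpolation=cv2.INTER_CUBIC)
b=np.clip(b.astype(int)*2,0,255).astype(np.uint8);a=np.clip(a.astype(int)*2,0,255).astype(np.uint8)
cv2.imwrite("pics/g2.png",np.hstack([a,b]))
o,M=cur();print(M.as_matrix().round(3))
def cloud(s):
    z=s["z_map"]; v,u=np.mgrid[:480,:640]
    return (np.stack([(u-s["cx"])/s["fx"]*z,(v-s["cy"])/s["fy"]*z,z,np.ones_like(z)],-1)@s["T"].T)[...,:3],z>0
c,m=cloud(s)
for z0 in np.arange(.04,.24,.01):
    k=m&(abs(c[...,2]-z0)<.005)&(abs(c[...,0]-.44)<.08)&(abs(c[...,1]+.184)<.08)
    if k.any(): print(round(z0,3),k.sum(),c[k].min(0).round(3)[:2],c[k].max(0).round(3)[:2])
E
```

```text
[[-0.003  1.    -0.   ]
 [ 1.     0.003  0.   ]
 [ 0.    -0.    -1.   ]]
0.04 57 [ 0.429 -0.202] [ 0.461 -0.167]
0.05 53 [ 0.436 -0.203] [ 0.46  -0.169]
0.06 39 [ 0.439 -0.203] [ 0.461 -0.168]
0.07 100 [ 0.424 -0.204] [ 0.459 -0.169]
0.08 11 [ 0.433 -0.194] [ 0.452 -0.171]
0.09 35 [ 0.426 -0.193] [ 0.459 -0.172]
0.1 39 [ 0.43  -0.194] [ 0.461 -0.171]
0.11 36 [ 0.43  -0.188] [ 0.461 -0.171]
0.12 17 [ 0.426 -0.19 ] [ 0.458 -0.171]
0.13 52 [ 0.403 -0.194] [ 0.48  -0.169]
0.14 36 [ 0.398 -0.194] [ 0.486 -0.169]
0.15 78 [ 0.385 -0.193] [ 0.494 -0.165]
0.16 69 [ 0.384 -0.201] [ 0.5   -0.165]
0.17 96 [ 0.424 -0.199] [ 0.504 -0.164]
0.18 114 [ 0.422 -0.202] [ 0.503 -0.163]
0.19 78 [ 0.433 -0.203] [ 0.485 -0.163]
0.2 49 [ 0.46  -0.192] [ 0.481 -0.17 ]
0.21 78 [ 0.44  -0.216] [ 0.479 -0.146]
0.22 125 [ 0.435 -0.215] [ 0.479 -0.145]
0.23 143 [ 0.432 -0.216] [ 0.48  -0.145]
```

View pics/g2.png

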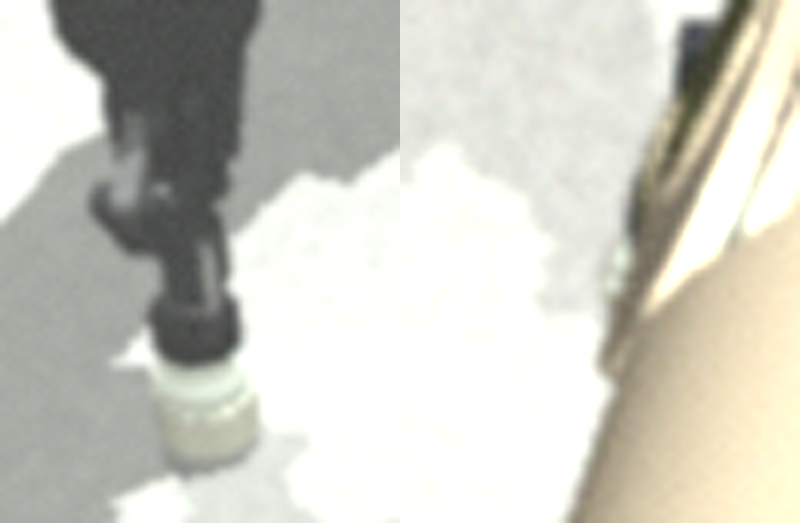

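The picture shows the finger tips running into or onto the cap, with no grip force, and the jar standing undisturbed. I'll lift straight up to see where the tips really are against the reported TCP.

Request:
{"fn": "carry_out", "kwargs": {"series": [{"tx": 0,"ty": 0,"tz": -0.01,"rx": 0,"ry": 0,"rz": 0,"claw": 0.01},{"tx": 0,"ty": 0,"tz": -0.02,"rx": 0,"ry": 0,"rz": 0,"claw": 0.01},{"tx": 0,"ty": 0,"tz": -0.035,"rx": 0,"ry": 0,"rz": 0,"claw": 0.01},{"tx": 0,"ty": 0,"tz": -0.05,"rx": 0,"ry": 0,"rz": 0,"claw": 0.01},{"tx": 0,"ty": 0,"tz": -0.07,"rx": 0,"ry": 0,"rz": 0,"claw": 0.01},{"tx": 0,"ty": 0,"tz": -0.09,"rx": 0,"ry": 0,"rz": 0,"claw": 0.01},{"tx": 0,"ty": 0,"tz": -0.09,"rx": 0,"ry": 0,"rz": 0,"claw": 0.01},{"tx": 0,"ty": 0,"tz": -0.09,"rx": 0,"ry": 0,"rz": 0,"claw": 0.01}]}}

```text
t: 7.25
eef_pos: [0.4405, -0.1831, 0.1296]
tcp_rot: [-0.0, 0.706, 0.708, 0.0]
force: [-0.4, 0.3, 0.8]
grip_width: 0.0099
gripper_force: 0.0
```

```bash
cat >> h.py <<'E'
def cloud(s):
    z=s["z_map"]; v,u=np.mgrid[:480,:640]
    return (np.stack([(u-s["cx"])/s["fx"]*z,(v-s["cy"])/s["fy"]*z,z,np.ones_like(z)],-1)@s["T"].T)[...,:3],z>0
E
python3 - <<'E'
from h import *
o,_=cur(); print(o["t"],o["eef_pos"],o["grip_width"],o["gripper_force"],o["force"])
s=look("scene",["jar_a"]); c,m=cloud(s)
for z0 in np.arange(.05,.24,.01):
    k=m&(abs(c[...,2]-z0)<.005)&(abs(c[...,0]-.44)<.08)&(abs(c[...,1]+.184)<.08)
    if k.any(): print(round(z0,3),k.sum(),c[k].min(0).round(3)[:2],c[k].max(0).round(3)[:2])
cv2.imwrite("pics/g3.png",cv2.resize(s["pixels"][110:215,200:290,::-1],(514,600),interpolation=cv2.INTER_CUBIC))
E
```

```text
7.25 [ 0.44045854 -0.18314522  0.1295905 ] 0.009857325200510369 0.0 [-0.41767533  0.32994896  0.81543661]
scene jar_a 0.85 [ 0.4401 -0.1871  0.0009] 248 200
scene jar_a 0.69 [ 4.459e-01 -3.174e-01 -2.000e-04] 198 196
scene jar_a 0.65 [ 0.5144 -0.3737 -0.001 ] 167 213
0.05 51 [ 0.434 -0.203] [ 0.463 -0.169]
0.06 36 [ 0.441 -0.202] [ 0.464 -0.169]
0.07 152 [ 0.422 -0.204] [ 0.461 -0.168]
0.08 1 [ 0.447 -0.196] [ 0.447 -0.196]
0.17 19 [ 0.426 -0.194] [ 0.454 -0.173]
0.18 36 [ 0.431 -0.193] [ 0.46  -0.171]
0.19 47 [ 0.426 -0.195] [ 0.46  -0.171]
0.2 41 [ 0.429 -0.193] [ 0.46 -0.17]
0.21 25 [ 0.406 -0.189] [ 0.458 -0.17 ]
0.22 73 [ 0.402 -0.194] [ 0.479 -0.168]
0.23 45 [ 0.398 -0.194] [ 0.487 -0.17 ]
```

View pics/g3.png

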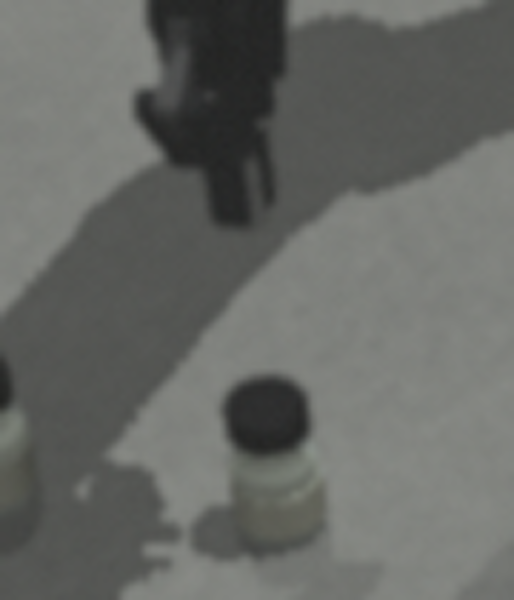

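The picture shows the shut tips at about z = 0.166, while the reported TCP is 0.130. So the real tips sit about 37 mm short of the reported TCP, and xy agrees. The jar at crop (268,460) is untouched. I'll correct for this offset and regrasp.

Request:
{"fn": "carry_out", "kwargs": {"series": [{"tx": -0.003,"ty": 0,"tz": 0,"rx": 0,"ry": 0,"rz": 0,"claw": 0.085},{"tx": -0.003,"ty": 0,"tz": 0,"rx": 0,"ry": 0,"rz": 0,"claw": 0.085},{"tx": -0.003,"ty": 0,"tz": 0.02,"rx": 0,"ry": 0,"rz": 0,"claw": 0.085},{"tx": -0.003,"ty": 0,"tz": 0.04,"rx": 0,"ry": 0,"rz": 0,"claw": 0.085},{"tx": -0.003,"ty": 0,"tz": 0.06,"rx": 0,"ry": 0,"rz": 0,"claw": 0.085},{"tx": -0.003,"ty": 0,"tz": 0.08,"rx": 0,"ry": 0,"rz": 0,"claw": 0.085},{"tx": -0.003,"ty": 0,"tz": 0.105,"rx": 0,"ry": 0,"rz": 0,"claw": 0.085},{"tx": -0.003,"ty": 0,"tz": 0.122,"rx": 0,"ry": 0,"rz": 0,"claw": 0.085}]}}

```text
t: 8.35
eef_pos: [0.4402, -0.1863, 0.0067]
tcp_rot: [-0.0, 0.706, 0.708, -0.0]
force: [-0.2, 0.1, 0.0]
grip_width: 0.0848
gripper_force: 0.0
```

Request:
{"fn": "carry_out", "kwargs": {"series": [{"tx": 0,"ty": 0,"tz": 0,"rx": 0,"ry": 0,"rz": 0,"claw": 0.06},{"tx": 0,"ty": 0,"tz": 0,"rx": 0,"ry": 0,"rz": 0,"claw": 0.045},{"tx": 0,"ty": 0,"tz": 0,"rx": 0,"ry": 0,"rz": 0,"claw": 0.04},{"tx": 0,"ty": 0,"tz": 0,"rx": 0,"ry": 0,"rz": 0,"claw": 0.03},{"tx": 0,"ty": 0,"tz": 0,"rx": 0,"ry": 0,"rz": 0,"claw": 0.02},{"tx": 0,"ty": 0,"tz": 0,"rx": 0,"ry": 0,"rz": 0,"claw": 0.02},{"tx": 0,"ty": 0,"tz": 0,"rx": 0,"ry": 0,"rz": 0,"claw": 0.02},{"tx": 0,"ty": 0,"tz": -0.005,"rx": 0,"ry": 0,"rz": 0,"claw": 0.02}]}}

```text
t: 9.35
eef_pos: [0.4406, -0.1863, 0.0131]
tcp_rot: [-0.0, 0.706, 0.708, 0.0]
force: [-0.0, 0.2, -1.7]
grip_width: 0.035
gripper_force: 59.9
```

```bash
python3 - <<'E'
from h import *
o,_=cur(); print(o["t"],o["eef_pos"],o["grip_width"],o["gripper_force"],o["force"])
look("scene",["jar_a","cell0"]); 
plan((.44,-.186,.18,90),(.598,.023,.18,90),(.598,.023,.059,90))
E
```

```text
9.35 [ 0.44063592 -0.18629476  0.01310787] 0.03504773224031628 59.85380172729492 [-0.02888908  0.17908035 -1.66294148]
scene jar_a 0.89 [ 0.4424 -0.3181  0.0023] 198 195
scene jar_a 0.88 [ 0.5135 -0.3743 -0.0018] 167 213
scene jar_a 0.68 [ 0.4379 -0.1842  0.009 ] 249 198
scene cell0 0.83 [0.597  0.0236 0.0542] 319 243
scene cell0 0.77 [0.6165 0.1218 0.0584] 363 255
scene cell0 0.77 [0.5109 0.1375 0.0612] 376 219
scene cell0 0.66 [ 0.4393 -0.1854  0.0039] 249 199
scene cell0 0.57 [0.4992 0.0374 0.0564] 333 212
t [ 0.0003 -0.0008 -0.1669] r [ 0.04 -0.01  0.2 ]
t [ 0.2087  0.158  -0.1667] r [ 0.04 -0.01  0.2 ]
t [ 0.2087  0.1579 -0.0457] r [ 0.04 -0.01  0.2 ]
```

Request:
{"fn": "carry_out", "kwargs": {"series": [{"tx": 0,"ty": 0,"tz": -0.03,"rx": 0,"ry": 0,"rz": 0,"claw": 0.02},{"tx": 0,"ty": 0,"tz": -0.07,"rx": 0,"ry": 0,"rz": 0,"claw": 0.02},{"tx": 0.02,"ty": 0.02,"tz": -0.11,"rx": 0,"ry": 0,"rz": 0,"claw": 0.02},{"tx": 0.06,"ty": 0.05,"tz": -0.12,"rx": 0,"ry": 0,"rz": 0,"claw": 0.02},{"tx": 0.105,"ty": 0.085,"tz": -0.12,"rx": 0,"ry": 0,"rz": 0,"claw": 0.02},{"tx": 0.15,"ty": 0.115,"tz": -0.12,"rx": 0,"ry": 0,"rz": 0,"claw": 0.02},{"tx": 0.19,"ty": 0.145,"tz": -0.12,"rx": 0,"ry": 0,"rz": 0,"claw": 0.02},{"tx": 0.209,"ty": 0.158,"tz": -0.12,"rx": 0,"ry": 0,"rz": 0,"claw": 0.02}]}}

```text
t: 10.5
eef_pos: [0.5988, 0.0264, 0.132]
tcp_rot: [-0.0, 0.705, 0.71, -0.0]
force: [-1.5, -1.2, -1.7]
grip_width: 0.0348
gripper_force: 60.3
```

```bash
python3 - <<'E'
from h import *
o,_=cur(); print(o["t"],o["eef_pos"],o["grip_width"],o["gripper_force"],o["force"],o["joint_positions"])
s=look("scene",["jar_a"]); 
plan((.599,.023,.0645,90))
E
```

```text
10.5 [0.59875575 0.02637549 0.1320378 ] 0.03478595065999781 60.27674674987793 [-1.47926886 -1.17373974 -1.74181995] [-0.72056757  0.38344639  0.7592162   1.64571478 -0.27730913  1.22463024
  0.10456726]
scene jar_a 0.96 [ 0.5144 -0.3744  0.0027] 166 212
scene jar_a 0.79 [ 0.444  -0.3164  0.0036] 199 195
scene jar_a 0.77 [0.5959 0.0243 0.1225] 320 221
t [-0.0027  0.0005  0.0676] r [-0.04  0.02  0.4 ]
```

Request:
{"fn": "carry_out", "kwargs": {"series": [{"tx": 0,"ty": 0,"tz": 0.015,"rx": 0,"ry": 0,"rz": 0,"claw": 0.02},{"tx": 0,"ty": 0,"tz": 0.03,"rx": 0,"ry": 0,"rz": 0,"claw": 0.02},{"tx": 0,"ty": 0,"tz": 0.045,"rx": 0,"ry": 0,"rz": 0,"claw": 0.02},{"tx": 0,"ty": 0,"tz": 0.055,"rx": 0,"ry": 0,"rz": 0,"claw": 0.02},{"tx": 0,"ty": 0,"tz": 0.061,"rx": 0,"ry": 0,"rz": 0,"claw": 0.02},{"tx": 0,"ty": 0,"tz": 0.064,"rx": 0,"ry": 0,"rz": 0,"claw": 0.02},{"tx": 0,"ty": 0,"tz": 0.066,"rx": 0,"ry": 0,"rz": 0,"claw": 0.02},{"tx": 0,"ty": 0,"tz": 0.067,"rx": 0,"ry": 0,"rz": 0,"claw": 0.02}]}}

```text
t: 11.6
eef_pos: [0.5981, 0.0232, 0.066]
tcp_rot: [0.0, 0.706, 0.708, 0.0]
force: [0.3, -0.2, -2.1]
grip_width: 0.0344
gripper_force: 60.3
```

```bash
python3 - <<'E'
from h import *
o,_=cur(); print(o["t"],o["eef_pos"],o["grip_width"],o["gripper_force"],o["force"])
o,_=cur(); look("scene",["jar_a"]); o,_=cur(); print(o["eef_pos"],o["force"])
E
```

```text
11.6 [0.59812209 0.02321198 0.06596455] 0.034372330422285824 60.276546478271484 [ 0.31032832 -0.16557157 -2.07892011]
scene jar_a 0.89 [ 0.5164 -0.3796  0.002 ] 164 212
scene jar_a 0.75 [ 0.4446 -0.3156  0.0044] 199 195
scene jar_a 0.7 [0.4976 0.0357 0.0582] 332 211
scene jar_a 0.59 [0.5942 0.0243 0.0582] 320 241
[0.59801699 0.02321865 0.06590291] [ 1.00453688 -0.73360113 -1.16509137]
```

Request:
{"fn": "carry_out", "kwargs": {"series": [{"tx": 0,"ty": 0,"tz": 0.0005,"rx": 0,"ry": 0,"rz": 0,"claw": 0.02},{"tx": 0,"ty": 0,"tz": 0.001,"rx": 0,"ry": 0,"rz": 0,"claw": 0.02},{"tx": 0,"ty": 0,"tz": 0.0015,"rx": 0,"ry": 0,"rz": 0,"claw": 0.02},{"tx": 0,"ty": 0,"tz": 0.002,"rx": 0,"ry": 0,"rz": 0,"claw": 0.02},{"tx": 0,"ty": 0,"tz": 0.002,"rx": 0,"ry": 0,"rz": 0,"claw": 0.02},{"tx": 0,"ty": 0,"tz": 0.002,"rx": 0,"ry": 0,"rz": 0,"claw": 0.02},{"tx": 0,"ty": 0,"tz": 0.002,"rx": 0,"ry": 0,"rz": 0,"claw": 0.02},{"tx": 0,"ty": 0,"tz": 0.002,"rx": 0,"ry": 0,"rz": 0,"claw": 0.02}]}}

```text
t: 12.7
eef_pos: [0.5982, 0.0232, 0.0648]
tcp_rot: [-0.0, 0.706, 0.708, 0.0]
force: [-3.4, 0.2, 9.7]
grip_width: 0.0348
gripper_force: 61.4
```

Request:
{"fn": "carry_out", "kwargs": {"series": [{"tx": 0,"ty": 0,"tz": -0.0005,"rx": 0,"ry": 0,"rz": 0,"claw": 0.045},{"tx": 0,"ty": 0,"tz": -0.0005,"rx": 0,"ry": 0,"rz": 0,"claw": 0.06},{"tx": 0,"ty": 0,"tz": -0.0005,"rx": 0,"ry": 0,"rz": 0,"claw": 0.065},{"tx": 0,"ty": 0,"tz": -0.0005,"rx": 0,"ry": 0,"rz": 0,"claw": 0.065},{"tx": 0,"ty": 0,"tz": -0.02,"rx": 0,"ry": 0,"rz": 0,"claw": 0.065},{"tx": 0,"ty": 0,"tz": -0.045,"rx": 0,"ry": 0,"rz": 0,"claw": 0.085},{"tx": 0,"ty": 0,"tz": -0.075,"rx": 0,"ry": 0,"rz": 0,"claw": 0.085},{"tx": -0.03,"ty": -0.02,"tz": -0.09,"rx": 0,"ry": 0,"rz": 0,"claw": 0.085}]}}

```text
t: 13.7
eef_pos: [0.5796, -0.0051, 0.1566]
tcp_rot: [0.001, 0.705, 0.71, 0.001]
force: [0.4, -0.3, -0.1]
grip_width: 0.0847
gripper_force: 0.0
```

```bash
python3 - <<'E'
from h import *
o,_=cur(); print(o["t"],o["eef_pos"],o["grip_width"],o["gripper_force"],o["force"])
look("scene",["jar_a"]);look("top",["jar_a"])
plan((.444,-.3175,.10,90))
E
```

```text
13.7 [ 0.5796022  -0.00511563  0.15655188] 0.08474897942867096 0.0 [ 0.40673043 -0.27736766 -0.11898028]
scene jar_a 0.84 [ 0.517  -0.3785  0.001 ] 165 213
scene jar_a 0.75 [ 0.445  -0.3195  0.0027] 197 195
scene jar_a 0.68 [0.5953 0.0268 0.056 ] 321 242
scene jar_a 0.34 [0.5137 0.1379 0.0619] 376 220
top jar_a 0.61 [ 0.5216 -0.3762  0.0012] 473 272
top jar_a 0.5 [ 0.4499 -0.3216 -0.0029] 454 300
t [-0.31   -0.1351  0.0546] r [ 0.11 -0.07  0.12]
```

Request:
{"fn": "carry_out", "kwargs": {"series": [{"tx": -0.045,"ty": -0.02,"tz": 0,"rx": 0,"ry": 0,"rz": 0,"claw": 0.085},{"tx": -0.09,"ty": -0.04,"tz": 0,"rx": 0,"ry": 0,"rz": 0,"claw": 0.085},{"tx": -0.135,"ty": -0.06,"tz": 0.01,"rx": 0,"ry": 0,"rz": 0,"claw": 0.085},{"tx": -0.18,"ty": -0.08,"tz": 0.02,"rx": 0,"ry": 0,"rz": 0,"claw": 0.085},{"tx": -0.225,"ty": -0.1,"tz": 0.03,"rx": 0,"ry": 0,"rz": 0,"claw": 0.085},{"tx": -0.27,"ty": -0.12,"tz": 0.04,"rx": 0,"ry": 0,"rz": 0,"claw": 0.085},{"tx": -0.311,"ty": -0.134,"tz": 0.055,"rx": 0,"ry": 0,"rz": 0,"claw": 0.085},{"tx": -0.311,"ty": -0.134,"tz": 0.07,"rx": 0,"ry": 0,"rz": 0,"claw": 0.085}]}}

```text
t: 14.9
eef_pos: [0.4437, -0.3214, 0.0836]
tcp_rot: [0.0, 0.708, 0.707, -0.001]
force: [0.5, 0.7, 0.2]
grip_width: 0.0851
gripper_force: 0.0
```

```bash
python3 - <<'E'
from h import *
o,_=cur(); print(o["t"],o["eef_pos"],o["grip_width"],o["force"],o["joint_positions"])
s=look("scene",["jar_a"]);look("top",["jar_a"]); c,m=cloud(s)
k=m&(abs(c[...,2]-.07)<.006)&(abs(c[...,0]-.444)<.03)&(abs(c[...,1]+.318)<.03)
print(c[k].min(0),c[k].max(0))
plan((.4445,-.318,.0077,90))
E
```

```text
14.9 [ 0.44368011 -0.32137557  0.08358481] 0.0851115620243696 [0.4772579  0.72002193 0.17385358] [-0.223678    0.35058179  0.91676297  1.83907884 -0.30878631  1.10273729
  0.8038868 ]
scene jar_a 0.84 [0.5958 0.0248 0.0588] 320 241
scene jar_a 0.79 [ 0.4451 -0.3199  0.0024] 197 195
scene jar_a 0.62 [ 0.5157 -0.3731  0.0025] 167 212
scene jar_a 0.44 [ 0.6409 -0.3206  0.0028] 168 253
scene jar_a 0.2 [ 0.6697 -0.3071  0.0609] 162 246
top jar_a 0.72 [ 0.4486 -0.3192 -0.0024] 453 301
top jar_a 0.7 [0.597  0.0206 0.0547] 320 244
top jar_a 0.69 [0.5977 0.0233 0.0544] 319 244
[ 0.42522279 -0.33523415  0.06402657] [ 0.4646159  -0.29823914  0.07539468]
t [-0.001  -0.0014  0.076 ] r [-0.03 -0.03  0.31]
```

Request:
{"fn": "carry_out", "kwargs": {"series": [{"tx": -0.001,"ty": 0,"tz": 0.015,"rx": 0,"ry": 0,"rz": 0,"claw": 0.085},{"tx": -0.001,"ty": 0,"tz": 0.03,"rx": 0,"ry": 0,"rz": 0,"claw": 0.085},{"tx": -0.001,"ty": 0,"tz": 0.045,"rx": 0,"ry": 0,"rz": 0,"claw": 0.085},{"tx": -0.001,"ty": 0,"tz": 0.06,"rx": 0,"ry": 0,"rz": 0,"claw": 0.085},{"tx": -0.001,"ty": 0,"tz": 0.07,"rx": 0,"ry": 0,"rz": 0,"claw": 0.085},{"tx": -0.001,"ty": 0,"tz": 0.076,"rx": 0,"ry": 0,"rz": 0,"claw": 0.085},{"tx": -0.001,"ty": 0,"tz": 0.076,"rx": 0,"ry": 0,"rz": 0,"claw": 0.085},{"tx": -0.001,"ty": 0,"tz": 0.076,"rx": 0,"ry": 0,"rz": 0,"claw": 0.06}]}}

```text
t: 16.1
eef_pos: [0.4454, -0.3196, 0.0082]
tcp_rot: [0.0, 0.706, 0.708, 0.0]
force: [-0.3, -0.4, -0.1]
grip_width: 0.0694
gripper_force: 0.0
```

Request:
{"fn": "carry_out", "kwargs": {"series": [{"tx": 0,"ty": 0,"tz": 0,"rx": 0,"ry": 0,"rz": 0,"claw": 0.045},{"tx": 0,"ty": 0,"tz": 0,"rx": 0,"ry": 0,"rz": 0,"claw": 0.04},{"tx": 0,"ty": 0,"tz": 0,"rx": 0,"ry": 0,"rz": 0,"claw": 0.03},{"tx": 0,"ty": 0,"tz": 0,"rx": 0,"ry": 0,"rz": 0,"claw": 0.02},{"tx": 0,"ty": 0,"tz": 0,"rx": 0,"ry": 0,"rz": 0,"claw": 0.02},{"tx": 0,"ty": 0,"tz": 0,"rx": 0,"ry": 0,"rz": 0,"claw": 0.02},{"tx": 0,"ty": 0,"tz": 0,"rx": 0,"ry": 0,"rz": 0,"claw": 0.02},{"tx": 0,"ty": 0,"tz": 0,"rx": 0,"ry": 0,"rz": 0,"claw": 0.02}]}}

```text
t: 17.1
eef_pos: [0.4453, -0.3196, 0.0083]
tcp_rot: [0.0, 0.706, 0.708, 0.0]
force: [-1.0, 0.8, 5.2]
grip_width: 0.0345
gripper_force: 59.3
```

```bash
python3 - <<'E'
from h import *
look("scene",["jar_a"])
o,_=cur(); print(o["t"],o["eef_pos"],o["grip_width"],o["gripper_force"],o["force"])
plan((.515,.135,.18,90),(.515,.135,.067,90))
E
```

```text
scene jar_a 0.91 [0.5974 0.0249 0.059 ] 320 242
scene jar_a 0.82 [ 0.4438 -0.3169  0.0029] 198 195
17.2 [ 0.44532539 -0.31954009  0.00826592] 0.034917668339798244 59.25680100917816 [-1.02102383  0.26819058  5.11230986]
t [ 0.4543  0.0713 -0.1717] r [0.04 0.   0.19]
t [ 0.4543  0.0712 -0.0587] r [0.04 0.   0.19]
```

Request:
{"fn": "carry_out", "kwargs": {"series": [{"tx": 0,"ty": 0,"tz": -0.03,"rx": 0,"ry": 0,"rz": 0,"claw": 0.02},{"tx": 0,"ty": 0,"tz": -0.08,"rx": 0,"ry": 0,"rz": 0,"claw": 0.02},{"tx": 0.04,"ty": 0.007,"tz": -0.125,"rx": 0,"ry": 0,"rz": 0,"claw": 0.02},{"tx": 0.09,"ty": 0.014,"tz": -0.14,"rx": 0,"ry": 0,"rz": 0,"claw": 0.02},{"tx": 0.14,"ty": 0.022,"tz": -0.14,"rx": 0,"ry": 0,"rz": 0,"claw": 0.02},{"tx": 0.19,"ty": 0.03,"tz": -0.14,"rx": 0,"ry": 0,"rz": 0,"claw": 0.02},{"tx": 0.24,"ty": 0.038,"tz": -0.14,"rx": 0,"ry": 0,"rz": 0,"claw": 0.02},{"tx": 0.29,"ty": 0.045,"tz": -0.14,"rx": 0,"ry": 0,"rz": 0,"claw": 0.02}]}}

```text
t: 18.2
eef_pos: [0.489, -0.0274, 0.1479]
tcp_rot: [-0.0, 0.706, 0.708, 0.0]
force: [0.4, -0.7, -1.2]
grip_width: 0.0346
gripper_force: 60.1
```

Request:
{"fn": "carry_out", "kwargs": {"series": [{"tx": 0.05,"ty": 0.008,"tz": 0,"rx": 0,"ry": 0,"rz": 0,"claw": 0.02},{"tx": 0.1,"ty": 0.017,"tz": 0,"rx": 0,"ry": 0,"rz": 0,"claw": 0.02},{"tx": 0.145,"ty": 0.024,"tz": 0,"rx": 0,"ry": 0,"rz": 0,"claw": 0.02},{"tx": 0.164,"ty": 0.026,"tz": 0,"rx": 0,"ry": 0,"rz": 0,"claw": 0.02},{"tx": 0.164,"ty": 0.026,"tz": 0.015,"rx": 0,"ry": 0,"rz": 0,"claw": 0.02},{"tx": 0.164,"ty": 0.026,"tz": 0.03,"rx": 0,"ry": 0,"rz": 0,"claw": 0.02},{"tx": 0.164,"ty": 0.026,"tz": 0.045,"rx": 0,"ry": 0,"rz": 0,"claw": 0.02},{"tx": 0.164,"ty": 0.026,"tz": 0.055,"rx": 0,"ry": 0,"rz": 0,"claw": 0.02}]}}

```text
t: 19.2
eef_pos: [0.5141, 0.1338, 0.0915]
tcp_rot: [-0.0, 0.706, 0.708, -0.001]
force: [0.6, -0.5, -1.3]
grip_width: 0.0352
gripper_force: 60.1
```

```bash
python3 - <<'E'
from h import *
look("scene",["jar_a"])
o,_=cur(); print(o["t"],o["eef_pos"],o["grip_width"],o["gripper_force"],o["force"])
plan((.515,.135,.067,90))
E
```

```text
scene jar_a 0.82 [0.5128 0.1347 0.0888] 376 211
scene jar_a 0.56 [0.5972 0.0222 0.0585] 319 242
scene jar_a 0.56 [ 0.5133 -0.3764  0.0024] 166 211
19.3 [0.51382728 0.13413829 0.09154749] 0.03463125074057058 60.10241389274597 [-0.45260103  0.49494712 -0.76230858]
t [0.0009 0.0012 0.0245] r [-0.1   0.05  0.15]
```

Request:
{"fn": "carry_out", "kwargs": {"series": [{"tx": 0,"ty": 0,"tz": 0.01,"rx": 0,"ry": 0,"rz": 0,"claw": 0.02},{"tx": 0,"ty": 0,"tz": 0.018,"rx": 0,"ry": 0,"rz": 0,"claw": 0.02},{"tx": 0,"ty": 0,"tz": 0.022,"rx": 0,"ry": 0,"rz": 0,"claw": 0.02},{"tx": 0,"ty": 0,"tz": 0.024,"rx": 0,"ry": 0,"rz": 0,"claw": 0.02},{"tx": 0,"ty": 0,"tz": 0.025,"rx": 0,"ry": 0,"rz": 0,"claw": 0.02},{"tx": 0,"ty": 0,"tz": 0.026,"rx": 0,"ry": 0,"rz": 0,"claw": 0.02},{"tx": 0,"ty": 0,"tz": 0.0265,"rx": 0,"ry": 0,"rz": 0,"claw": 0.02},{"tx": 0,"ty": 0,"tz": 0.0265,"rx": 0,"ry": 0,"rz": 0,"claw": 0.02}]}}

```text
t: 20.3
eef_pos: [0.5146, 0.1349, 0.0664]
tcp_rot: [-0.0, 0.706, 0.708, 0.0]
force: [-0.1, -0.6, -1.1]
grip_width: 0.0347
gripper_force: 60.1
```

Request:
{"fn": "carry_out", "kwargs": {"series": [{"tx": 0,"ty": 0,"tz": 0.0005,"rx": 0,"ry": 0,"rz": 0,"claw": 0.02},{"tx": 0,"ty": 0,"tz": 0.001,"rx": 0,"ry": 0,"rz": 0,"claw": 0.02},{"tx": 0,"ty": 0,"tz": 0.0015,"rx": 0,"ry": 0,"rz": 0,"claw": 0.02},{"tx": 0,"ty": 0,"tz": 0.002,"rx": 0,"ry": 0,"rz": 0,"claw": 0.02},{"tx": 0,"ty": 0,"tz": 0.002,"rx": 0,"ry": 0,"rz": 0,"claw": 0.02},{"tx": 0,"ty": 0,"tz": 0.002,"rx": 0,"ry": 0,"rz": 0,"claw": 0.02},{"tx": 0,"ty": 0,"tz": 0.002,"rx": 0,"ry": 0,"rz": 0,"claw": 0.02},{"tx": 0,"ty": 0,"tz": 0.002,"rx": 0,"ry": 0,"rz": 0,"claw": 0.02}]}}

```text
t: 21.3
eef_pos: [0.5146, 0.1349, 0.0643]
tcp_rot: [-0.0, 0.706, 0.708, 0.0]
force: [-0.1, 0.1, -0.2]
grip_width: 0.0347
gripper_force: 60.2
```

Request:
{"fn": "carry_out", "kwargs": {"series": [{"tx": 0,"ty": 0,"tz": 0.0005,"rx": 0,"ry": 0,"rz": 0,"claw": 0.02},{"tx": 0,"ty": 0,"tz": 0.0005,"rx": 0,"ry": 0,"rz": 0,"claw": 0.045},{"tx": 0,"ty": 0,"tz": 0.0005,"rx": 0,"ry": 0,"rz": 0,"claw": 0.06},{"tx": 0,"ty": 0,"tz": 0,"rx": 0,"ry": 0,"rz": 0,"claw": 0.065},{"tx": 0,"ty": 0,"tz": 0,"rx": 0,"ry": 0,"rz": 0,"claw": 0.065},{"tx": 0,"ty": 0,"tz": -0.02,"rx": 0,"ry": 0,"rz": 0,"claw": 0.065},{"tx": 0,"ty": 0,"tz": -0.06,"rx": 0,"ry": 0,"rz": 0,"claw": 0.065},{"tx": 0,"ty": 0,"tz": -0.11,"rx": 0,"ry": 0,"rz": 0,"claw": 0.065}]}}

```text
t: 22.3
eef_pos: [0.5139, 0.1346, 0.1749]
tcp_rot: [-0.0, 0.706, 0.708, -0.001]
force: [0.5, 1.0, 0.8]
grip_width: 0.0653
gripper_force: 0.0
```

Request:
{"fn": "carry_out", "kwargs": {"series": [{"tx": -0.05,"ty": -0.01,"tz": 0,"rx": 0,"ry": 0,"rz": 6,"claw": 0.065},{"tx": -0.1,"ty": -0.02,"tz": 0,"rx": 0,"ry": 0,"rz": 14,"claw": 0.065},{"tx": -0.15,"ty": -0.02,"tz": 0,"rx": 0,"ry": 0,"rz": 22,"claw": 0.065},{"tx": -0.2,"ty": -0.01,"tz": 0,"rx": 0,"ry": 0,"rz": 30,"claw": 0.065},{"tx": -0.25,"ty": 0.01,"tz": 0,"rx": 0,"ry": 0,"rz": 38,"claw": 0.065},{"tx": -0.3,"ty": 0.03,"tz": 0,"rx": 0,"ry": 0,"rz": 46,"claw": 0.065},{"tx": -0.35,"ty": 0.06,"tz": 0,"rx": 0,"ry": 0,"rz": 54,"claw": 0.065},{"tx": -0.4,"ty": 0.09,"tz": 0,"rx": 0,"ry": 0,"rz": 62,"claw": 0.065}]}}

```text
t: 23.3
eef_pos: [0.6072, -0.2659, 0.174]
tcp_rot: [-0.0, 0.97, 0.242, 0.0]
force: [1.0, 0.6, 2.1]
grip_width: 0.0651
gripper_force: 0.0
```

```bash
python3 - <<'E'
from h import *
s=look("scene",["jar_a","handle","key_tab","spindle","hub_face","cell0"]);t=look("top",["jar_a","handle","key_tab","spindle","hub_face"])
o,_=cur(); print(o["t"],o["eef_pos"],o["grip_width"],o["force"],o["joint_positions"])
for n,q in (("scene",s),("top",t)):
    c,m=cloud(q); k=m&(abs(c[...,2]-.1)<.007)&(abs(c[...,0]-.639)<.04)&(abs(c[...,1]+.323)<.04)
    P=c[k][:,:2]
    if len(P)>5: U,S,V=np.linalg.svd(P-P.mean(0)); print(n,len(P),P.mean(0),np.degrees(np.arctan2(V[0,1],V[0,0])),np.ptp((P-P.mean(0))@V.T,axis=0))
a=cv2.resize(s["pixels"][165:285,280:420,::-1],(400,343),interpolation=cv2.INTER_CUBIC)
b=cv2.resize(t["pixels"][195:255,420:490,::-1],(400,343),interpolation=cv2.INTER_CUBIC)
cv2.imwrite("pics/s1.png",np.hstack([a,b]))
plan((.639,-.323,.115,28))
E
```

```text
scene jar_a 0.98 [0.5153 0.1397 0.0601] 377 221
scene jar_a 0.9 [0.5962 0.0253 0.0582] 320 242
scene jar_a 0.72 [ 0.5141 -0.375   0.0014] 166 212
scene jar_a 0.56 [0.6152 0.1235 0.0595] 364 254
scene jar_a 0.5 [ 0.6704 -0.309   0.0609] 161 246
scene handle 0.79 [ 0.6356 -0.3216  0.0878] 159 225
scene key_tab 0.97 [ 0.6677 -0.3109  0.0603] 161 245
scene spindle 0.89 [ 0.6396 -0.3219  0.0664] 160 233
scene spindle 0.57 [0.5145 0.134  0.0589] 374 221
scene spindle 0.32 [0.4978 0.0373 0.0557] 333 212
scene hub_face 0.75 [0.5564 0.0839 0.1113] 351 215
scene cell0 0.9 [0.5121 0.1382 0.0601] 376 220
scene cell0 0.84 [0.599  0.0236 0.0536] 319 244
scene cell0 0.81 [0.6151 0.1214 0.0578] 363 254
top jar_a 0.71 [0.5994 0.0216 0.0598] 319 243
top jar_a 0.64 [0.5147 0.1362 0.0542] 275 278
top jar_a 0.53 [ 0.5199 -0.3764  0.0021] 473 272
top jar_a 0.48 [0.5601 0.0803 0.107 ] 296 256
top jar_a 0.38 [ 5.574e-01  8.110e-02 -4.000e-04] 297 264
top handle 0.51 [0.5588 0.0813 0.0025] 297 263
top handle 0.28 [0.6277 0.4059 0.0031] 173 241
top spindle 0.41 [0.5985 0.023  0.0574] 319 243
top hub_face 0.92 [0.5572 0.079  0.107 ] 296 257
23.95 [ 0.60609181 -0.26399004  0.17469773] 0.0649121591053495 [ 0.36078848  0.43762074 -0.80736366] [-0.30714754  0.57721829  0.97012472  1.42152633 -0.47646966  1.38916836
 -0.40652594]
scene 138 [ 0.64161167 -0.31921876] 25.57794347516968 [0.05127414 0.01437568]
t [0.001  0.0676 0.0597] r [-0.01 -0.06  0.26]
```

View pics/s1.png

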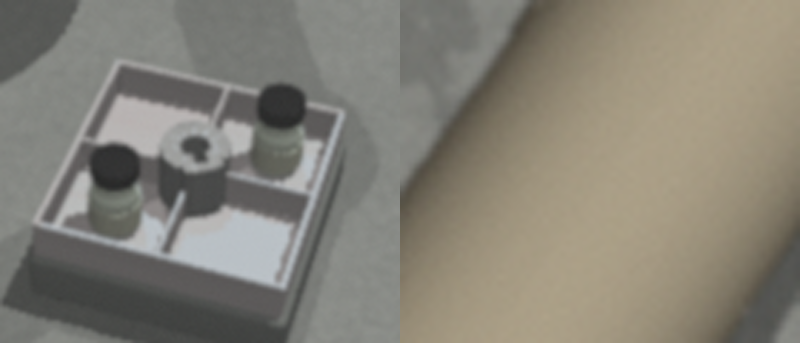

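```bash
python3 - <<'E'
from h import *
plan((.640,-.321,.115,26),(.640,-.321,.036,26))
E
```

```text
t [0.0028 0.0663 0.0597] r [-0.01 -0.06  2.26]
t [0.0027 0.0663 0.1387] r [-0.01 -0.06  2.26]
```

Request:
{"fn": "carry_out", "kwargs": {"series": [{"tx": 0.003,"ty": 0.035,"tz": 0,"rx": 0,"ry": 0,"rz": 2.3,"claw": 0.065},{"tx": 0.003,"ty": 0.066,"tz": 0.01,"rx": 0,"ry": 0,"rz": 2.3,"claw": 0.065},{"tx": 0.003,"ty": 0.066,"tz": 0.04,"rx": 0,"ry": 0,"rz": 2.3,"claw": 0.065},{"tx": 0.003,"ty": 0.066,"tz": 0.07,"rx": 0,"ry": 0,"rz": 2.3,"claw": 0.065},{"tx": 0.003,"ty": 0.066,"tz": 0.1,"rx": 0,"ry": 0,"rz": 2.3,"claw": 0.065},{"tx": 0.003,"ty": 0.066,"tz": 0.12,"rx": 0,"ry": 0,"rz": 2.3,"claw": 0.065},{"tx": 0.003,"ty": 0.066,"tz": 0.132,"rx": 0,"ry": 0,"rz": 2.3,"claw": 0.065},{"tx": 0.003,"ty": 0.066,"tz": 0.138,"rx": 0,"ry": 0,"rz": 2.3,"claw": 0.065}]}}

```text
t: 24.95
eef_pos: [0.6399, -0.3215, 0.0362]
tcp_rot: [0.0, 0.975, 0.224, 0.0]
force: [-0.2, -0.5, 0.2]
grip_width: 0.065
gripper_force: 0.0
```

Request:
{"fn": "carry_out", "kwargs": {"series": [{"tx": 0,"ty": 0,"tz": 0,"rx": 0,"ry": 0,"rz": 0,"claw": 0.05},{"tx": 0,"ty": 0,"tz": 0,"rx": 0,"ry": 0,"rz": 0,"claw": 0.035},{"tx": 0,"ty": 0,"tz": 0,"rx": 0,"ry": 0,"rz": 0,"claw": 0.025},{"tx": 0,"ty": 0,"tz": 0,"rx": 0,"ry": 0,"rz": 0,"claw": 0.015},{"tx": 0,"ty": 0,"tz": 0,"rx": 0,"ry": 0,"rz": 0,"claw": 0.005},{"tx": 0,"ty": 0,"tz": 0,"rx": 0,"ry": 0,"rz": 0,"claw": 0},{"tx": 0,"ty": 0,"tz": 0,"rx": 0,"ry": 0,"rz": 0,"claw": 0},{"tx": 0,"ty": 0,"tz": 0,"rx": 0,"ry": 0,"rz": 0,"claw": 0}]}}

```text
t: 25.95
eef_pos: [0.6399, -0.3217, 0.0367]
tcp_rot: [0.0, 0.975, 0.224, 0.0]
force: [-1.0, -0.0, 6.5]
grip_width: 0.0131
gripper_force: 59.8
```

```bash
python3 - <<'E'
from h import *
s=look("scene",["handle","key_tab","spindle"])
o,_=cur(); print(o["t"],o["eef_pos"],o["grip_width"],o["gripper_force"],o["force"],o["moment"])
plan((.6,-.2,.17,26),(.557,.079,.17,26))
E
```

```text
scene handle 0.66 [ 0.6352 -0.3182  0.086 ] 161 226
scene handle 0.31 [ 0.6373 -0.3228  0.0011] 167 252
scene key_tab 0.85 [ 0.6731 -0.311   0.0595] 160 248
scene key_tab 0.38 [0.5595 0.0777 0.0592] 347 232
scene spindle 0.6 [ 0.6391 -0.3186  0.0635] 162 234
26.15 [ 0.63993505 -0.32171137  0.03672669] 0.012905225819879322 59.76148188114166 [-0.41176982  0.94854695  5.54780558] [0.13979687 0.18078817 0.04294311]
t [ 0.0173 -0.1269 -0.1333] r [ 0.02 -0.02 -0.1 ]
t [ 0.1005 -0.3966 -0.1334] r [ 0.02 -0.02 -0.1 ]
```

Request:
{"fn": "carry_out", "kwargs": {"series": [{"tx": 0,"ty": 0,"tz": -0.025,"rx": 0,"ry": 0,"rz": 0,"claw": 0},{"tx": 0,"ty": 0,"tz": -0.06,"rx": 0,"ry": 0,"rz": 0,"claw": 0},{"tx": 0,"ty": 0,"tz": -0.1,"rx": 0,"ry": 0,"rz": 0,"claw": 0},{"tx": 0,"ty": -0.02,"tz": -0.13,"rx": 0,"ry": 0,"rz": 0,"claw": 0},{"tx": 0.015,"ty": -0.06,"tz": -0.135,"rx": 0,"ry": 0,"rz": 0,"claw": 0},{"tx": 0.03,"ty": -0.11,"tz": -0.135,"rx": 0,"ry": 0,"rz": 0,"claw": 0},{"tx": 0.045,"ty": -0.16,"tz": -0.135,"rx": 0,"ry": 0,"rz": 0,"claw": 0},{"tx": 0.06,"ty": -0.21,"tz": -0.135,"rx": 0,"ry": 0,"rz": 0,"claw": 0}]}}

```text
t: 27.15
eef_pos: [0.6011, -0.1045, 0.1704]
tcp_rot: [-0.0, 0.975, 0.224, -0.001]
force: [0.2, 0.8, -2.3]
grip_width: 0.0132
gripper_force: 59.0
```

Request:
{"fn": "carry_out", "kwargs": {"series": [{"tx": 0.01,"ty": -0.05,"tz": 0,"rx": 0,"ry": 0,"rz": 0,"claw": 0},{"tx": 0.02,"ty": -0.1,"tz": 0,"rx": 0,"ry": 0,"rz": 0,"claw": 0},{"tx": 0.03,"ty": -0.14,"tz": 0,"rx": 0,"ry": 0,"rz": 0,"claw": 0},{"tx": 0.04,"ty": -0.17,"tz": 0,"rx": 0,"ry": 0,"rz": 0,"claw": 0},{"tx": 0.04,"ty": -0.187,"tz": 0,"rx": 0,"ry": 0,"rz": 0,"claw": 0},{"tx": 0.04,"ty": -0.187,"tz": 0,"rx": 0,"ry": 0,"rz": 0,"claw": 0},{"tx": 0.04,"ty": -0.187,"tz": 0,"rx": 0,"ry": 0,"rz": 0,"claw": 0},{"tx": 0.04,"ty": -0.187,"tz": 0,"rx": 0,"ry": 0,"rz": 0,"claw": 0}]}}

```text
t: 28.15
eef_pos: [0.5565, 0.0779, 0.1713]
tcp_rot: [0.0, 0.975, 0.223, -0.0]
force: [0.0, -0.4, -2.8]
grip_width: 0.0135
gripper_force: 59.1
```

```bash
python3 - <<'E'
from h import *
o,_=cur(); print(o["t"],o["eef_pos"],o["grip_width"],o["gripper_force"],o["force"])
s=look("scene",["handle","key_tab","spindle","hub_face"])
s2=look("top",["handle","key_tab","spindle","hub_face"])
cv2.imwrite("pics/i1.png",cv2.resize(s["pixels"][160:260,290:410,::-1],(720,600),interpolation=cv2.INTER_CUBIC))
E
```

```text
28.15 [0.5564777  0.07794077 0.1712611 ] 0.01349974043559693 59.068023562431335 [ 0.0368177  -0.35992941 -2.78986822]
scene handle 0.69 [0.5519 0.078  0.2207] 350 174
scene handle 0.48 [0.5993 0.0243 0.056 ] 320 243
scene handle 0.42 [5.531e-01 7.650e-02 3.000e-04] 346 248
scene key_tab 0.71 [0.5856 0.0926 0.1966] 355 195
scene spindle 0.89 [0.559  0.0809 0.1974] 351 185
scene hub_face 0.7 [0.5551 0.0767 0.1107] 347 214
top key_tab 0.51 [0.4973 0.0339 0.0587] 316 283
top hub_face 0.39 [ 5.068e-01  4.001e-01 -1.000e-04] 174 287
```

View pics/i1.png

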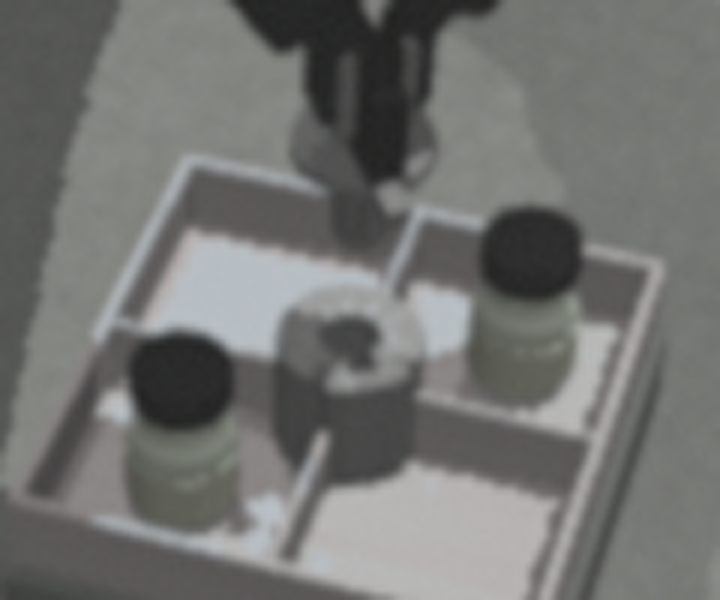

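The picture shows the spindle hanging over the hub with its tab at (390,195) and the bore at (345,335), keyway toward (360,355). The jars stand in opposite cells. Next I'll measure the shaft axis against the hub from the same camera.

```bash
python3 - <<'E'
from h import *
from scipy.optimize import least_squares
C=[];H=[]
for i in range(4):
    s=snapshot("scene"); c,m=cloud(s)
    near=m&(np.hypot(c[...,0]-.556,c[...,1]-.079)<.045); C.append(c[near])
P=np.vstack(C)
hs=P[(P[:,2]>.065)&(P[:,2]<.100)]       # hub wall, r=26
r0=np.hypot(hs[:,0]-.556,hs[:,1]-.079); hs=hs[(r0>.018)&(r0<.034)]
sh=P[(P[:,2]>.160)&(P[:,2]<.187)]
def fit(Q,r,x0=(.556,.079)): return least_squares(lambda x:np.hypot(Q[:,0]-x[0],Q[:,1]-x[1])-r,x0,loss="soft_l1",f_scale=.002)
for Q,r in ((hs,.026),(sh,.010)):
    f=fit(Q,r); print(len(Q),f.x.round(4),np.sqrt(np.mean(f.fun**2)).round(4))
tp=P[abs(P[:,2]-.107)<.004]; print("face",len(tp),tp.min(0).round(4),tp.max(0).round(4),(tp.min(0)+tp.max(0))/2)
fl=P[(P[:,2]>.19)&(P[:,2]<.202)]; 
r=np.hypot(fl[:,0]-.557,fl[:,1]-.079); tb=fl[r>.029]; d=tb.mean(0)-[.557,.079,0]; print("tab",len(tb),np.degrees(np.arctan2(d[1],d[0])))
# keyway: non-face (dark) pixels on face plane between r 12 and 17
acc=[]
g=s["pixels"].astype(float).mean(2)
hub=fit(hs,.026).x
for a in range(-60,120,6):
    v=[]
    for rr in (.013,.015,.017):
        q=np.linalg.inv(s["T"])@[hub[0]+rr*np.cos(np.radians(a)),hub[1]+rr*np.sin(np.radians(a)),.107,1]
        v.append(cv2.getRectSubPix(g.astype(np.float32),(1,1),(float(s["fx"]*q[0]/q[2]+s["cx"]),float(s["fy"]*q[1]/q[2]+s["cy"])))[0,0])
    acc.append((a,int(np.mean(v))))
print(acc)
E
```

```text
1230 [0.5557 0.0775] 0.0026
237 [0.5571 0.083 ] 0.0022
face 1259 [0.5275 0.0505 0.103 ] [0.5851 0.1029 0.111 ] [0.55629655 0.0767328  0.10699386]
tab 52 26.995192592263074
[(-60, 99), (-54, 99), (-48, 99), (-42, 99), (-36, 98), (-30, 94), (-24, 89), (-18, 90), (-12, 102), (-6, 115), (0, 121), (6, 115), (12, 106), (18, 99), (24, 97), (30, 94), (36, 96), (42, 106), (48, 119), (54, 130), (60, 137), (66, 142), (72, 145), (78, 150), (84, 155), (90, 160), (96, 161), (102, 161), (108, 160), (114, 159)]
```

```bash
python3 - <<'E'
from h import *
s=snapshot("scene"); Ti=np.linalg.inv(s["T"])
def pr(*P):
    q=Ti@np.r_[P,1]; return np.round([s["fx"]*q[0]/q[2]+s["cx"],s["fy"]*q[1]/q[2]+s["cy"]],1)
for z in (.107,.09,.165,.175): print(z,pr(.5565,.078,z),pr(.5565,.083,z))
g=s["pixels"].astype(int).mean(2); 
for r in (196,198,200): print(r,g[r,338:362].astype(int).tolist())
print(get_obs()["eef_pos"])
for r in (214,217,230): print(r,g[r,328:368].astype(int).tolist())
c,m=cloud(s)
for r in (194,197): print([tuple((c[r,k]*1000).astype(int).tolist()) for k in range(344,358)])
E
```

```text
0.107 [348.3 216.5] [350.6 216.8]
0.09 [348. 222.] [350.3 222.3]
0.165 [349.3 196.6] [351.7 196.9]
0.175 [349.4 193. ] [351.9 193.3]
196 [89, 88, 89, 88, 89, 88, 85, 78, 66, 64, 66, 65, 63, 65, 66, 68, 71, 80, 81, 81, 101, 126, 132, 131]
198 [88, 88, 89, 89, 89, 89, 87, 81, 69, 64, 65, 68, 64, 66, 68, 68, 71, 78, 91, 122, 146, 126, 97, 88]
200 [95, 95, 94, 96, 93, 90, 90, 90, 83, 75, 70, 69, 67, 68, 70, 75, 81, 90, 119, 150, 138, 107, 90, 88]
[0.55630427 0.07929259 0.17128371]
214 [189, 189, 189, 188, 189, 189, 190, 181, 146, 110, 101, 100, 102, 101, 99, 89, 81, 77, 72, 70, 69, 70, 70, 76, 100, 140, 162, 163, 159, 156, 156, 159, 172, 184, 188, 189, 190, 189, 186, 165]
217 [171, 182, 185, 185, 187, 188, 186, 162, 121, 100, 101, 100, 101, 104, 101, 88, 77, 72, 71, 69, 71, 68, 69, 77, 97, 129, 152, 165, 163, 159, 158, 154, 155, 175, 187, 186, 185, 182, 166, 132]
230 [123, 117, 111, 109, 107, 106, 101, 84, 66, 63, 66, 67, 66, 66, 66, 66, 65, 69, 69, 70, 71, 72, 72, 71, 70, 70, 71, 71, 73, 71, 74, 84, 87, 88, 89, 88, 89, 89, 89, 89]
[(460, 55, 81), (459, 57, 80), (560, 71, 175), (560, 73, 175), (563, 75, 178), (564, 78, 179), (561, 79, 176), (569, 82, 184), (568, 84, 184), (582, 87, 197), (587, 90, 202), (587, 92, 202), (586, 94, 202), (585, 95, 201)]
[(460, 55, 71), (461, 58, 73), (560, 71, 166), (562, 74, 169), (561, 76, 168), (565, 78, 171), (565, 80, 172), (569, 82, 176), (568, 84, 175), (564, 86, 172), (568, 88, 176), (588, 92, 195), (463, 83, 79), (462, 86, 78)]
```

Request:
{"fn": "carry_out", "kwargs": {"series": [{"tx": -0.0013,"ty": 0.0027,"tz": 0.01,"rx": 0,"ry": 0,"rz": 0,"claw": 0},{"tx": -0.0013,"ty": 0.0027,"tz": 0.022,"rx": 0,"ry": 0,"rz": 0,"claw": 0},{"tx": -0.0013,"ty": 0.0027,"tz": 0.034,"rx": 0,"ry": 0,"rz": 0,"claw": 0},{"tx": -0.0013,"ty": 0.0027,"tz": 0.042,"rx": 0,"ry": 0,"rz": 0,"claw": 0},{"tx": -0.0013,"ty": 0.0027,"tz": 0.046,"rx": 0,"ry": 0,"rz": 0,"claw": 0},{"tx": -0.0013,"ty": 0.0027,"tz": 0.049,"rx": 0,"ry": 0,"rz": 0,"claw": 0},{"tx": -0.0013,"ty": 0.0027,"tz": 0.051,"rx": 0,"ry": 0,"rz": 0,"claw": 0},{"tx": -0.0013,"ty": 0.0027,"tz": 0.053,"rx": 0,"ry": 0,"rz": 0,"claw": 0}]}}

```text
t: 29.9
eef_pos: [0.5565, 0.0763, 0.1184]
tcp_rot: [-0.0, 0.975, 0.224, 0.0]
force: [0.4, 1.0, -2.8]
grip_width: 0.0128
gripper_force: 59.1
```

```bash
python3 - <<'E'
from h import *
s=look("scene",["key_tab","spindle","hub_face"])
o,_=cur(); print(o["t"],o["eef_pos"],o["grip_width"],o["force"],o["moment"])
E
```

```text
scene key_tab 0.8 [0.5855 0.0894 0.1425] 352 214
scene spindle 0.75 [0.5559 0.0788 0.1445] 349 203
scene hub_face 0.91 [0.5567 0.079  0.1097] 348 215
30.1 [0.5563571  0.07627601 0.11836122] 0.013285977745772637 [ 0.22966084 -0.3488236  -3.21984712] [-0.03098991  0.03403958 -0.01471809]
```

Request:
{"fn": "carry_out", "kwargs": {"series": [{"tx": 0,"ty": 0,"tz": 0.001,"rx": 0,"ry": 0,"rz": 0,"claw": 0},{"tx": 0,"ty": 0,"tz": 0.002,"rx": 0,"ry": 0,"rz": 0,"claw": 0},{"tx": 0,"ty": 0,"tz": 0.003,"rx": 0,"ry": 0,"rz": 0,"claw": 0},{"tx": 0,"ty": 0,"tz": 0.004,"rx": 0,"ry": 0,"rz": 0,"claw": 0},{"tx": 0,"ty": 0,"tz": 0.005,"rx": 0,"ry": 0,"rz": 0,"claw": 0},{"tx": 0,"ty": 0,"tz": 0.006,"rx": 0,"ry": 0,"rz": 0,"claw": 0},{"tx": 0,"ty": 0,"tz": 0.007,"rx": 0,"ry": 0,"rz": 0,"claw": 0},{"tx": 0,"ty": 0,"tz": 0.007,"rx": 0,"ry": 0,"rz": 0,"claw": 0}]}}

```text
t: 31.1
eef_pos: [0.5563, 0.0763, 0.1112]
tcp_rot: [-0.0, 0.975, 0.224, -0.0]
force: [-0.5, -0.5, -3.7]
grip_width: 0.0129
gripper_force: 59.1
```

Request:
{"fn": "carry_out", "kwargs": {"series": [{"tx": 0,"ty": 0,"tz": 0.0005,"rx": 0,"ry": 0,"rz": 0,"claw": 0},{"tx": 0,"ty": 0,"tz": 0.001,"rx": 0,"ry": 0,"rz": 0,"claw": 0},{"tx": 0,"ty": 0,"tz": 0.0015,"rx": 0,"ry": 0,"rz": 0,"claw": 0},{"tx": 0,"ty": 0,"tz": 0.002,"rx": 0,"ry": 0,"rz": 0,"claw": 0},{"tx": 0,"ty": 0,"tz": 0.0025,"rx": 0,"ry": 0,"rz": 0,"claw": 0},{"tx": 0,"ty": 0,"tz": 0.003,"rx": 0,"ry": 0,"rz": 0,"claw": 0},{"tx": 0,"ty": 0,"tz": 0.0035,"rx": 0,"ry": 0,"rz": 0,"claw": 0},{"tx": 0,"ty": 0,"tz": 0.004,"rx": 0,"ry": 0,"rz": 0,"claw": 0}]}}

```text
t: 32.1
eef_pos: [0.5563, 0.0763, 0.1073]
tcp_rot: [-0.0, 0.975, 0.224, -0.0]
force: [-2.0, 0.7, -0.6]
grip_width: 0.0132
gripper_force: 59.1
```

Request:
{"fn": "carry_out", "kwargs": {"series": [{"tx": 0,"ty": 0,"tz": 0.0005,"rx": 0,"ry": 0,"rz": 0,"claw": 0},{"tx": 0,"ty": 0,"tz": 0.001,"rx": 0,"ry": 0,"rz": 0,"claw": 0},{"tx": 0,"ty": 0,"tz": 0.0015,"rx": 0,"ry": 0,"rz": 0,"claw": 0},{"tx": 0,"ty": 0,"tz": 0.002,"rx": 0,"ry": 0,"rz": 0,"claw": 0},{"tx": 0,"ty": 0,"tz": 0.0025,"rx": 0,"ry": 0,"rz": 0,"claw": 0},{"tx": 0,"ty": 0,"tz": 0.003,"rx": 0,"ry": 0,"rz": 0,"claw": 0},{"tx": 0,"ty": 0,"tz": 0.003,"rx": 0,"ry": 0,"rz": 0,"claw": 0},{"tx": 0,"ty": 0,"tz": 0.003,"rx": 0,"ry": 0,"rz": 0,"claw": 0}]}}

```text
t: 33.1
eef_pos: [0.5563, 0.0762, 0.1042]
tcp_rot: [-0.0, 0.975, 0.224, -0.0]
force: [-2.2, -0.4, -2.8]
grip_width: 0.0129
gripper_force: 59.2
```

```bash
python3 - <<'E'
from h import *
for i in range(3): s=look("scene",["key_tab","spindle"])
o,_=cur(); print(o["t"],o["eef_pos"],o["grip_width"],o["force"],o["moment"])
c,m=cloud(s); k=m&(np.hypot(c[...,0]-.557,c[...,1]-.078)<.045)&(c[...,2]>.125)&(c[...,2]<.145); P=c[k]
r=np.hypot(P[:,0]-.5565,P[:,1]-.077); tb=P[r>.029]; d=tb.mean(0)-[.5565,.077,0]; print(np.degrees(np.arctan2(d[1],d[0])),tb[:,2].mean())
E
```

```text
scene key_tab 0.9 [0.5856 0.0872 0.1318] 351 218
scene key_tab 0.46 [0.5154 0.1369 0.0575] 375 222
scene spindle 0.8 [0.5549 0.0807 0.1298] 350 208
scene spindle 0.61 [ 0.6235  0.4125 -0.0007] 498 293
scene key_tab 0.95 [0.5823 0.0893 0.1268] 352 219
scene spindle 0.86 [0.5543 0.077  0.1339] 348 206
scene spindle 0.24 [5.547e-01 7.770e-02 4.000e-04] 346 248
scene key_tab 0.87 [0.585  0.0909 0.127 ] 352 220
scene spindle 0.67 [0.5579 0.0768 0.1315] 348 208
scene spindle 0.57 [0.5049 0.4052 0.0006] 492 250
33.55 [0.55629034 0.07624902 0.10425317] 0.012987326637551214 [-1.15449816  0.08673376 -2.22803581] [0.09192311 0.3275738  0.03014119]
25.576480405550807 0.13345885056320758
```

Request:
{"fn": "carry_out", "kwargs": {"series": [{"tx": 0,"ty": 0,"tz": 0.001,"rx": 0,"ry": 0,"rz": 0,"claw": 0},{"tx": 0,"ty": 0,"tz": 0.002,"rx": 0,"ry": 0,"rz": 0,"claw": 0},{"tx": 0,"ty": 0,"tz": 0.003,"rx": 0,"ry": 0,"rz": 0,"claw": 0},{"tx": 0,"ty": 0,"tz": 0.004,"rx": 0,"ry": 0,"rz": 0,"claw": 0},{"tx": 0,"ty": 0,"tz": 0.005,"rx": 0,"ry": 0,"rz": 0,"claw": 0},{"tx": 0,"ty": 0,"tz": 0.006,"rx": 0,"ry": 0,"rz": 0,"claw": 0},{"tx": 0,"ty": 0,"tz": 0.007,"rx": 0,"ry": 0,"rz": 0,"claw": 0},{"tx": 0,"ty": 0,"tz": 0.007,"rx": 0,"ry": 0,"rz": 0,"claw": 0}]}}

```text
t: 34.55
eef_pos: [0.5563, 0.0763, 0.0972]
tcp_rot: [-0.0, 0.975, 0.224, -0.0]
force: [-1.2, 0.7, -2.0]
grip_width: 0.0126
gripper_force: 59.3
```

Key is in, with no side load. I'll go on to the ejector.

Request:
{"fn": "carry_out", "kwargs": {"series": [{"tx": 0,"ty": 0,"tz": 0.001,"rx": 0,"ry": 0,"rz": 0,"claw": 0},{"tx": 0,"ty": 0,"tz": 0.002,"rx": 0,"ry": 0,"rz": 0,"claw": 0},{"tx": 0,"ty": 0,"tz": 0.003,"rx": 0,"ry": 0,"rz": 0,"claw": 0},{"tx": 0,"ty": 0,"tz": 0.004,"rx": 0,"ry": 0,"rz": 0,"claw": 0},{"tx": 0,"ty": 0,"tz": 0.005,"rx": 0,"ry": 0,"rz": 0,"claw": 0},{"tx": 0,"ty": 0,"tz": 0.006,"rx": 0,"ry": 0,"rz": 0,"claw": 0},{"tx": 0,"ty": 0,"tz": 0.007,"rx": 0,"ry": 0,"rz": 0,"claw": 0},{"tx": 0,"ty": 0,"tz": 0.007,"rx": 0,"ry": 0,"rz": 0,"claw": 0}]}}

```text
t: 35.55
eef_pos: [0.5564, 0.0763, 0.0906]
tcp_rot: [-0.0, 0.975, 0.224, 0.0]
force: [-4.0, 0.0, 4.6]
grip_width: 0.0129
gripper_force: 60.3
```

Request:
{"fn": "carry_out", "kwargs": {"series": [{"tx": 0,"ty": 0,"tz": 0.001,"rx": 0,"ry": 0,"rz": 0,"claw": 0},{"tx": 0,"ty": 0,"tz": 0.002,"rx": 0,"ry": 0,"rz": 0,"claw": 0},{"tx": 0,"ty": 0,"tz": 0.003,"rx": 0,"ry": 0,"rz": 0,"claw": 0},{"tx": 0,"ty": 0,"tz": 0.004,"rx": 0,"ry": 0,"rz": 0,"claw": 0},{"tx": 0,"ty": 0,"tz": 0.005,"rx": 0,"ry": 0,"rz": 0,"claw": 0},{"tx": 0,"ty": 0,"tz": 0.0055,"rx": 0,"ry": 0,"rz": 0,"claw": 0},{"tx": 0,"ty": 0,"tz": 0.0055,"rx": 0,"ry": 0,"rz": 0,"claw": 0},{"tx": 0,"ty": 0,"tz": 0.0055,"rx": 0,"ry": 0,"rz": 0,"claw": 0}]}}

```text
t: 36.55
eef_pos: [0.5565, 0.0763, 0.0854]
tcp_rot: [-0.0, 0.975, 0.224, 0.0]
force: [-5.8, 0.8, 9.0]
grip_width: 0.0124
gripper_force: 60.8
```

Request:
{"fn": "carry_out", "kwargs": {"series": [{"tx": 0,"ty": 0,"tz": 0.0003,"rx": 0,"ry": 0,"rz": 0,"claw": 0},{"tx": 0,"ty": 0,"tz": 0.0006,"rx": 0,"ry": 0,"rz": 0,"claw": 0},{"tx": 0,"ty": 0,"tz": 0.0009,"rx": 0,"ry": 0,"rz": 0,"claw": 0},{"tx": 0,"ty": 0,"tz": 0.0012,"rx": 0,"ry": 0,"rz": 0,"claw": 0},{"tx": 0,"ty": 0,"tz": 0.0015,"rx": 0,"ry": 0,"rz": 0,"claw": 0},{"tx": 0,"ty": 0,"tz": 0.0018,"rx": 0,"ry": 0,"rz": 0,"claw": 0},{"tx": 0,"ty": 0,"tz": 0.002,"rx": 0,"ry": 0,"rz": 0,"claw": 0},{"tx": 0,"ty": 0,"tz": 0.002,"rx": 0,"ry": 0,"rz": 0,"claw": 0}]}}

```text
t: 37.55
eef_pos: [0.5565, 0.0763, 0.0837]
tcp_rot: [-0.0, 0.975, 0.224, 0.0]
force: [-6.7, -0.1, 14.0]
grip_width: 0.0129
gripper_force: 61.5
```

Request:
{"fn": "carry_out", "kwargs": {"series": [{"tx": 0,"ty": 0,"tz": 0.0003,"rx": 0,"ry": 0,"rz": 0,"claw": 0},{"tx": 0,"ty": 0,"tz": 0.0006,"rx": 0,"ry": 0,"rz": 0,"claw": 0},{"tx": 0,"ty": 0,"tz": 0.0009,"rx": 0,"ry": 0,"rz": 0,"claw": 0},{"tx": 0,"ty": 0,"tz": 0.0012,"rx": 0,"ry": 0,"rz": 0,"claw": 0},{"tx": 0,"ty": 0,"tz": 0.0015,"rx": 0,"ry": 0,"rz": 0,"claw": 0},{"tx": 0,"ty": 0,"tz": 0.0015,"rx": 0,"ry": 0,"rz": 0,"claw": 0},{"tx": 0,"ty": 0,"tz": 0.0015,"rx": 0,"ry": 0,"rz": 0,"claw": 0},{"tx": 0,"ty": 0,"tz": 0.0015,"rx": 0,"ry": 0,"rz": 0,"claw": 0}]}}

```text
t: 38.55
eef_pos: [0.5565, 0.0763, 0.0836]
tcp_rot: [-0.001, 0.975, 0.224, 0.0]
force: [-17.5, -0.8, 32.1]
grip_width: 0.0129
gripper_force: 64.3
```

```bash
python3 - <<'E'
from h import *
s=look("scene",["key_tab","spindle"])
o,_=cur(); print(o["t"],o["eef_pos"],o["grip_width"],o["force"],o["moment"])
cv2.imwrite("pics/f1.png",cv2.resize(s["pixels"][175:265,300:408,::-1],(720,600),interpolation=cv2.INTER_CUBIC))
E
```

```text
scene key_tab 0.91 [0.5863 0.0884 0.1073] 351 226
scene spindle 0.71 [0.5551 0.0748 0.1097] 346 214
38.7 [0.55649191 0.07632439 0.08358726] 0.01310953776641869 [-16.7725154    0.16411359  32.9055473 ] [-0.07557167  3.76051082  0.09335055]
```

View pics/f1.png

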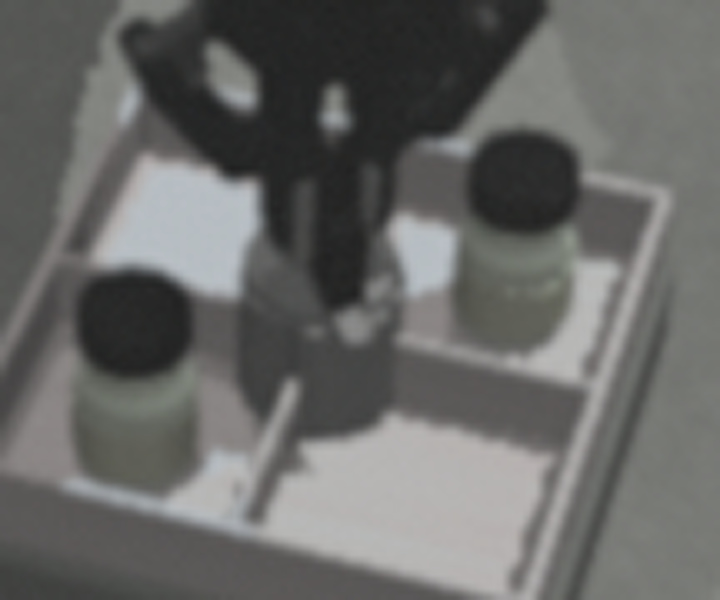

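The picture shows the flange lying on the hub face (tab at (355,325)) and both jars upright in opposite cells. The arm stopped hard at 0.0836, against 0.0837 predicted for flush, while pressing with 33 N.

```bash
python3 -c "
from plant import *
print(job_done())"
```

```text
the job is handed in; nothing more can be done
None
```

I handed the job in with both jars upright in diagonally opposite cells, and with the spindle keyed in, flush on the hub, and still gripped and pressed home at about 33 N (about 39 s on the clock).

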